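Run the union nut round the bent pipe and home onto its nipple

ROBOT

A 7-joint arm with a two-finger parallel gripper is mounted at the origin on the work surface. World frame = base frame: x ahead of the robot, y to its left, z up, the work surface at z = 0. Lengths are in m, angles in rad, forces in N, time in s.
With the tool pointing down it reaches from about 0.4 to 0.75 m from the base axis. Payload 19.5 kg.
Tool frame: the origin (TCP) lies on the centre line of the jaws, within the pads' length; the fingertips stand 17 mm ahead of it and the grasp point (between the pads) lies 2 mm behind it (tips_ahead is the distance from the TCP to the fingertips, in m); y points along the fingers, x is the direction in which the jaws open and shut, and the axes are right-handed (so a half turn about y gives the same grasp; the last joint's range is limited). The gripper opens to 85 mm and grips with 20 to 120 N. Pads are 22 mm wide; open, the fingers measure 114 mm over their backs; the gripper's body (76 mm by 85 mm) begins 54 mm behind the grasp point. The pads swing forward as they close: fully open they stand 13 mm farther back than shut.
Start: joints at [-1.162, 0.707, -0.028, 1.485, 0.022, 0.951, -0.075], TCP at [0.251, 0.518, 0.248] pointing down, gripper open.
Joint ranges: [-2.71, 2.71], [-0.32, 2.16], [-1.57, 1.52], [0, 2.45], [-1.46, 4.6], [0, 2.02], [-2.83, 2.83]. Speed limits (rad/s): [1.89, 1.89, 2.57, 2.57, 3.01, 3.01, 3.01].

INTERFACE

Orientations are given as a 3x3 rotation matrix whose columns are the frame's x, y, z axes.
In Python, from station import * gives the robot as it stands.
- The arm moves only by the tool apply_moves, never from a script. Its argument "commands" is one flat list of numbers, 7 for each row, row after row: the closure, from 0 (fully open) to 1 (shut), then the shift along the tool's x, y, z in m, then the turn, a rotation vector about the tool's x, y, z in degrees. A call has 1 to 10 rows; each row shifts and turns the commanded pose from where the row before left it, along the tool's axes as they then stand; what a row does not reach is not made up. A row lasts 1/12 s, in which the tool goes at most 41.7 mm and 7.16 degrees, less where a joint would pass 70% of its speed; a pose out of reach is approached as far as the arm can. A call with a gripper value outside its range is refused whole. The fingers move at their own pace and stop on an object; "force" is the grip in N (left out, the last holds). Time passes only in rows, so rows that do not move let the fingers close. It gives the time, the measured TCP pose, the force and the opening at its end, in the units of the state.
- state(): the state, without advancing time (a new reading comes with each control period).
- read_camera(name): name is "side" or "top"; returns the picture (480x640x3 uint8, blue, green, red); there is no depth.
- camera_model(name): a dict with "fx", "fy", "cx", "cy" (pixels), "R" (3x3) and "t" (3): a world point X has camera coordinates R X + t. Camera axes: x right, y down, z forward; pixel columns grow to the right and rows downward; lengths in m; the calibration is good to about 2 mm. A picture is of the moment at which its call begins. camera_model takes no time and is no camera call.
- finish_job(): hands the job in, once; it reports no verdict.
The state is a dict: "clock": time; "q": joint angles; "joint_vel": joint speeds; "tau": joint torques, N m; "eef_pos": TCP position; "tcp_rot": TCP orientation; "wrist_force": force on the tool from outside, world axes, zero at the start; "ft_torque": the same for the moment, N m; "width": finger opening in m.
Only numpy, scipy, OpenCV 4.12 (cv2) and the standard library are available. Lean on these libraries where they do the work, as an engineer would, in place of code of your own. Each camera call takes 0.05 s, during which the arm holds its last target. There are 200 camera calls.

TASK

The copper pipe in the vice has a loose brass union nut on it. Slide the nut along the pipe, round both bends, to the brass nipple at the free end and press it firmly home so that it covers the nipple's collar, then let go and leave it there. Work gently by feel, as the soft pipe must not be forced, and leave the tools and the tin on the bench alone.

Things in the scene. Friction and masses are not known exactly. Their poses are not given: they have to be found in the camera images.
- nut_center (a point): Centre of the loose brass union nut on the pipe: hexagonal, 32 mm across flats, 24 mm long, about 0.11 kg, two flats upright at the start. Its y axis runs along its bore, -y towards the nipple. Bore 18 mm, so it hangs 1.5 mm below the pipe's axis and can skew about 12 degrees; the last 10 mm at its -y end widen to a 25 mm mouth that slips over the nipple's collar.
- pipe: Copper pipe, 15 mm thick, level and rigid, held in the vice 165 mm above the bench. Origin on its axis between the jaws (110 mm wide, 15 mm higher than the axis), z up. From there along -y: 165-183 mm straight, a bend to -x, 58-76 mm straight, a bend back to about -y, the end straight. Bent by hand: radius about 50 mm, 45-55 degrees each, so the exact course must be felt out.
- nipple (a point): Brass nipple fixed on the pipe's free end: collar 21 mm thick, 10 mm long, then a 4 mm coned nose. The point lies on the axis at the collar's back face, the stop for the nut; -y points outward along the pipe's end, z up. The straight before it is 96-116 mm. With the nut home, the step in its bore bears on this face: nut centre 2 mm short of the point, the nose showing 2 mm.
- wrench: Steel spanner, 200 mm, lying on the bench; leave it alone.
- tin: Round metal tin, 68 mm across, 50 mm high, on the bench (origin under its centre); leave it alone.
- square: Try square lying on the bench, 100 mm wooden stock and 130 mm steel blade; leave it alone.
Mind the look-alikes: they are no part of the job. Of the things that look like the part that bears nut_center, the smallest one is meant.

How it is judged:
On the way:
1. the nut is pressed home against the nipple's collar (y of nut_center in the frame of nipple between -0.0008 and 0.0045 m and contact force between nut and pipe above 3 N), for 0.1 s.
At the end, for the whole second after the job is handed in: the nut is home over the nipple's collar: its centre within 2.5 mm, along the pipe, of where the step in its bore meets the collar; it is still and let go (y of nut_center in the frame of nipple between -0.0008 and 0.0045 m and linear speed of nut below 0.01 m/s and contact force between the fingers and nut below 0.1 N); the robot touches nothing.
It fails at once if the pipe is forced: the nut bears on it with more than 40 N, all its contacts added up (contact force between nut and pipe above 40 N).
It fails at once if the gripper bears on the pipe with more than 25 N (contact force between the fingers and pipe above 25 N).
It fails at once if a bystander (spanner, tin or try square) is moved by more than 15 mm (distance of any of wrench, tin, square from where it was at the start of the episode above 0.015 m).
It also fails if it takes over 72 s, if anything falls off the work surface, if the arm or the gripper's body presses on something with over 40 N, if the wrist force passes 120 N, or if a joint passes its speed limit or range.

## Working session

There is one attempt and no reset: what is moved stays moved. The work goes in short steps, Python scripts to look and compute and a tool call to move; the robot and the scene stay as the last step left them, time stands still between calls to the robot, and variables do not carry over. Pictures are saved under pics/ and viewed, about 8 in all and at most 12, crops included, and the job is handed in when it is done.

Besides the shell and the picture viewer there is one more tool, called by a JSON object that holds its "fn" and its "kwargs". apply_moves: Moves the arm, as the interface text tells. Its arguments: {"type":"object","properties":{"commands":{"type":"array"},"force":{"type":"number"}},"required":["commands"]}

```bash
mkdir -p pics
python3 - <<'E'
from station import *
import cv2,numpy as np
s=state();print({k:np.round(v,3).tolist() for k,v in s.items()})
for n in("side","top"):
    cv2.imwrite(f"pics/{n}0.png",read_camera(n));m=camera_model(n)
    print(n,m["fx"],m["fy"],m["cx"],m["cy"],np.round(m["R"],4).tolist(),np.round(m["t"],4), "cam at",np.round(-np.array(m["R"]).T@m["t"],3))
E
```

```text
{'clock': 0.0, 'q': [-1.162, 0.707, -0.028, 1.485, 0.022, 0.951, -0.075], 'joint_vel': [-0.001, 0.0, 0.001, -0.0, 0.0, 0.002, -0.002], 'tau': [-0.001, -88.323, 1.234, -23.617, 0.017, 0.007, 0.0], 'eef_pos': [0.25, 0.517, 0.248], 'tcp_rot': [[0.436, -0.0, -0.9], [0.9, -0.001, 0.436], [-0.001, -1.0, -0.0]], 'wrist_force': [0.188, -0.194, -0.035], 'ft_torque': [0.008, -0.03, 0.045], 'width': 0.085}
side 476.7338043401464 476.7338043401464 319.05814535467044 235.01177568485116 [[-0.9797, -0.1999, 0.0159], [-0.1441, 0.6469, -0.7489], [0.1394, -0.7359, -0.6625]] [0.5462 0.1866 0.8442] cam at [0.444 0.61  0.69 ]
top 454.15726135393 454.15726135393 312.3519762693557 243.0793563003088 [[0.0176, -0.9998, 0.0055], [-0.9749, -0.0183, -0.2218], [0.2219, -0.0014, -0.9751]] [-0.0229  0.5928  0.7804] cam at [ 0.405 -0.011  0.893]
```

View pics/top0.png

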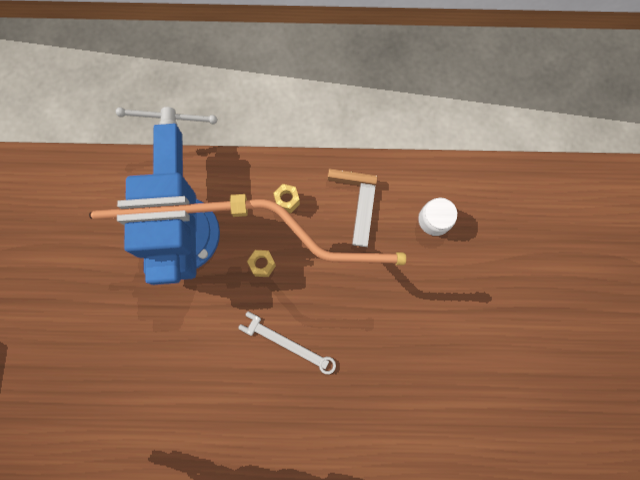

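View pics/side0.png

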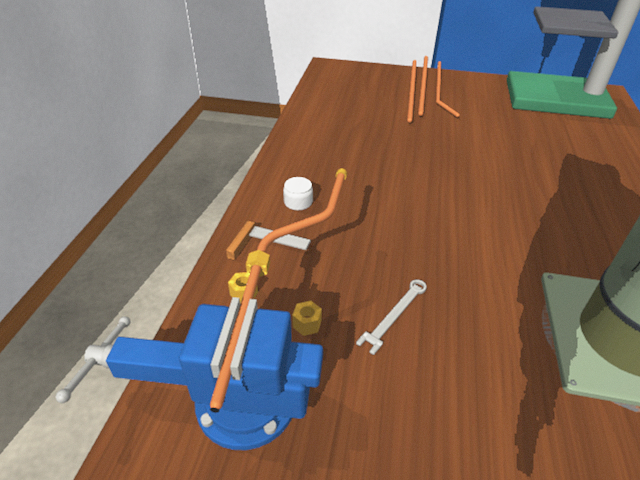

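The top view shows the vice at left, with the loose nut on the pipe at about (238,205). The bends are near (275,207) and (322,255), and the nipple is at about (401,259). The two nuts lying on the bench are look-alikes. The side view has the nut at (258,262) and the nipple at (341,173).

```bash
cat > h.py <<'E'
import cv2,numpy as np
from station import *
def plane(n,uv,z):
    m=camera_model(n);R=np.array(m["R"]);c=-R.T@np.array(m["t"])
    uv=np.atleast_2d(uv).astype(float)
    d=np.c_[(uv[:,0]-m["cx"])/m["fx"],(uv[:,1]-m["cy"])/m["fy"],np.ones(len(uv))]@R
    return c+d*((z-c[2])/d[:,2])[:,None]
def proj(n,X):
    m=camera_model(n);p=np.atleast_2d(X)@np.array(m["R"]).T+m["t"]
    return np.c_[m["fx"]*p[:,0]/p[:,2]+m["cx"],m["fy"]*p[:,1]/p[:,2]+m["cy"]]
E
python3 - <<'E'
from h import *
im=cv2.imread("pics/top0.png");hsv=cv2.cvtColor(im,cv2.COLOR_BGR2HSV)
for p in[(210,209),(238,205),(360,258),(401,259),(300,350),(286,197)]:print(p,hsv[p[1],p[0]])
H,S,V=cv2.split(hsv)
# candidates per column
for u in list(range(190,410,6)):
    col=hsv[195:275,u].astype(int)
    ok=np.where((col[:,2]>150)&(col[:,1]>120))[0]+195
    if len(ok):
        w=ok.max()-ok.min()+1
        X=plane("top",[(u,ok.mean())],.165)[0]
        print(u,ok.min(),ok.max(),len(ok),w,np.round(X[:2],4),hsv[int(ok.mean()),u])
E
```

```text
(210, 209) [ 11 130 188]
(238, 205) [ 21 127 221]
(360, 258) [ 11 120 229]
(401, 259) [ 21 125 225]
(300, 350) [ 20   7 212]
(286, 197) [ 10 140  95]
190 205 211 7 7 [0.6269 0.1934] [ 12 121 226]
196 205 211 6 7 [0.6268 0.1833] [ 12 121 223]
202 195 210 8 16 [0.633  0.1738] [ 12 123 221]
208 203 210 8 8 [0.6301 0.1635] [ 12 121 229]
214 202 210 8 9 [0.6312 0.1536] [ 12 119 229]
220 202 209 6 8 [0.6323 0.1436] [ 12 120 229]
226 201 209 8 9 [0.6333 0.1336] [ 12 120 229]
232 195 213 19 19 [0.6353 0.1237] [ 21 126 219]
238 195 213 19 19 [0.6355 0.1137] [ 21 126 221]
244 195 213 19 19 [0.6357 0.1036] [ 21 126 219]
250 200 267 19 68 [0.5784 0.0908] [ 11 134  95]
256 195 273 27 79 [0.5865 0.0813] [ 10 138 102]
262 196 273 22 78 [0.5915 0.0716] [  9 135 102]
268 195 271 34 77 [0.5769 0.0611] [ 10 134  99]
274 195 211 13 17 [0.6393 0.0535] [ 11 136 175]
280 197 216 10 20 [0.6324 0.0433] [ 12 130 192]
286 202 223 11 22 [0.6205 0.0328] [ 12 127 211]
292 195 230 17 36 [0.6239 0.0229] [ 18 140 124]
298 195 236 16 42 [0.6098 0.0126] [ 11 137 149]
304 217 267 13 51 [0.5789 0.0019] [ 12 119 236]
310 237 270 12 34 [ 0.5597 -0.0083] [ 11 126 206]
316 195 270 31 76 [ 0.5777 -0.0179] [ 11 138 146]
322 195 270 39 76 [ 0.5918 -0.0275] [ 11 139 143]
328 195 271 38 77 [ 0.5914 -0.0375] [ 11 139 145]
334 195 271 37 77 [ 0.5901 -0.0474] [ 11 139 143]
340 197 268 37 72 [ 0.5965 -0.0573] [ 11 138 139]
346 195 268 36 74 [ 0.5982 -0.0672] [ 11 138 144]
352 196 268 36 73 [ 0.5994 -0.0772] [ 11 137 147]
358 253 268 12 16 [ 0.5418 -0.0868] [ 11 136 167]
364 253 268 13 16 [ 0.5418 -0.0966] [ 11 133 173]
370 253 268 11 16 [ 0.5424 -0.1064] [ 11 133 177]
376 253 268 9 16 [ 0.5449 -0.1162] [ 12 123 221]
382 195 261 31 67 [ 0.6132 -0.1271] [ 11 140 148]
388 195 262 28 68 [ 0.6116 -0.1371] [ 12 137 154]
394 195 262 30 68 [ 0.6102 -0.147 ] [ 11 136 159]
400 195 264 35 70 [ 0.5983 -0.1567] [ 11 138 144]
406 195 264 31 70 [ 0.6068 -0.1669] [ 11 137 147]
```

Run:
```python
from h import *
im=cv2.imread("pics/top0.png");hsv=cv2.cvtColor(im,cv2.COLOR_BGR2HSV)
m=((hsv[...,2]>180)&(hsv[...,1]>100)).astype(np.uint8)
n,l,st,c=cv2.connectedComponentsWithStats(m,connectivity=4)
for i in range(1,n):
    if st[i,4]>60:print(i,st[i],np.round(c[i],1))
k=l[240,305] or l[258,360];print("k",k)
M=(l==l[258,360])
big=cv2.resize(im[185:275,185:415],None,fx=3.4,fy=3.4,interpolation=cv2.INTER_CUBIC)
b2=big.copy();mk=cv2.resize(M[185:275,185:415].astype(np.uint8),(big.shape[1],big.shape[0]),interpolation=cv2.INTER_NEAREST)
cs,_=cv2.findContours(mk,0,1);cv2.drawContours(b2,cs,-1,(255,255,0),1)
cv2.imwrite("pics/crop1.png",np.vstack([big,b2])[:600])
```

```text
1 [ 126  124   51   76 2140] [157.3 167.8]
2 [328 169  49  14 350] [351.6 175.7]
3 [  91  184  315   79 2748] [265.1 221.9]
4 [ 125  221   54   28 1317] [151.4 234. ]
5 [251 251  23  14 115] [262.9 255.3]
6 [144 259  30  23 557] [158.1 270. ]
k 3
```

View pics/crop1.png

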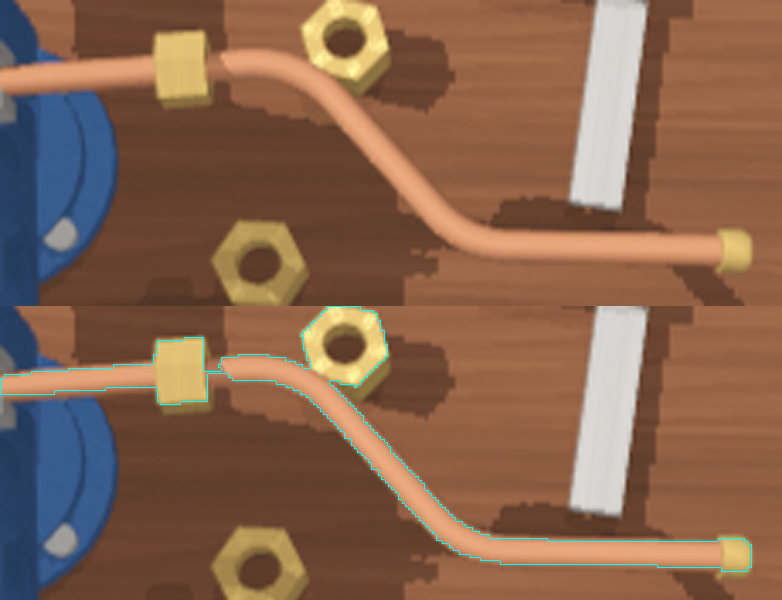

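The crop shows the mask following the copper closely. The nut spans about x 230–246, and the nipple is at about (401,259) in full-image pixels.

```bash
cat >> h.py <<'E'
def mask(im,seed,th=180):
    hsv=cv2.cvtColor(im,cv2.COLOR_BGR2HSV)
    m=((hsv[...,2]>th)&(hsv[...,1]>100)).astype(np.uint8)
    l=cv2.connectedComponents(m,connectivity=4)[1]
    return l==l[seed[1],seed[0]],hsv
def fitline(P):
    c=P.mean(0);u,s,v=np.linalg.svd(P-c);d=v[0]*(-1 if v[0][1]>0 else 1)
    return c,d,np.abs((P-c)@v[1]).max()
E
python3 - <<'E'
from h import *
for n,seed,axis in(("top",(360,258),0),("side",(335,200),1)):
    im=cv2.imread(f"pics/{n}0.png");M,hsv=mask(im,seed,150 if n=="side" else 180)
    cop=M&(hsv[...,0]<17); br=M&(hsv[...,0]>=17)
    vs,us=np.where(cop);print(n,us.min(),us.max(),vs.min(),vs.max(),cop.sum(),br.sum())
    X=plane(n,np.c_[us,vs],.165)[:,:2]
    for nm,lo,hi in(("s1",.125+.012,.19),("s2",.003,.022),("s3",-.145,-.05)):
        s=(X[:,1]>lo)&(X[:,1]<hi)&(X[:,0]>.5)&(X[:,0]<.67)
        P=X[s]
        if len(P)<30: print(nm,len(P));continue
        c,d,r=fitline(P)
        # area / length = width
        print(nm,len(P),np.round(c,4),"ang from -y to -x deg",round(np.degrees(np.arctan2(-d[0],-d[1])),2),"maxdev",round(r,4))
    vs,us=np.where(br)
    l=cv2.connectedComponentsWithStats(br.astype(np.uint8))
    for i in range(1,l[0]):
        if l[2][i,4]>15:print(" brass",l[2][i],np.round(l[3][i],1),np.round(plane(n,[l[3][i]],.165)[0],4))
E
```

```text
top 91 396 185 261 2063 685
s1 215 [0.6308 0.1633] ang from -y to -x deg -6.45 maxdev 0.0061
s2 128 [0.5913 0.0121] ang from -y to -x deg 60.71 maxdev 0.007
s3 432 [ 0.5489 -0.0979] ang from -y to -x deg -0.02 maxdev 0.0062
 brass [273 184  26  25 319] [285.9 195.4] [0.6522 0.0339 0.165 ]
 brass [230 194  16  20 279] [237.5 203.6] [0.6361 0.1145 0.165 ]
 brass [396 253  10  10  87] [400.8 257.5] [ 0.5492 -0.1567  0.165 ]
side 210 346 168 408 2255 14748
s1 253 [0.6337 0.1632] ang from -y to -x deg -10.72 maxdev 0.0328
s2 130 [0.5997 0.0127] ang from -y to -x deg 71.08 maxdev 0.0087
s3 245 [ 0.55   -0.0957] ang from -y to -x deg 0.18 maxdev 0.0076
 brass [336 168  11  12  62] [341.6 172.1] [ 0.5489 -0.1654  0.165 ]
 brass [228 250  42  53 766] [247.5 272.5] [0.644  0.1343 0.165 ]
 brass [  106   305   216   145 13920] [225.5 373.5] [0.6167 0.3071 0.165 ]
```

Run:
```python
from h import *
res={}
for n,seed in(("top",(360,258)),("side",(335,200))):
    im=cv2.imread(f"pics/{n}0.png");M,hsv=mask(im,seed,150 if n=="side" else 180)
    cop=M&(hsv[...,0]<17);vs,us=np.where(cop)
    X=plane(n,np.c_[us,vs],.165)[:,:2]
    for nm,c,a,lo,hi in(("s1",(.632,.16),6,-.026,.026),("s2",(.594,.012),-45,-.024,.024),("s3",(.549,-.098),0,-.045,.045)):
        c=np.array(c)
        for it in range(4):
            t=np.radians(a);d=np.array([np.sin(t),-np.cos(t)]);p=np.array([np.cos(t),np.sin(t)])
            s=(X-c)@d;q=(X-c)@p;k=(s>lo)&(s<hi)&(abs(q)<.011)
            bins=np.digitize(s[k],np.arange(lo,hi,.004));
            ss=[];qq=[];ww=[]
            for b in np.unique(bins):
                w=q[k][bins==b]
                if len(w)>3: ss.append(s[k][bins==b].mean());qq.append((w.max()+w.min())/2);ww.append(np.ptp(w))
            f=np.polyfit(ss,qq,1);c=c+f[1]*p;a+=np.degrees(f[0])
        print(n,nm,np.round(c,4),"dir angle (toward +x from -y)",round(a,2),"std",np.round(np.std(np.polyval(f,ss)-qq),4),"w",np.round(np.mean(ww),4))
        res[n,nm]=(c,a)
L=lambda k:(res[k][0],np.array([np.sin(np.radians(res[k][1])),-np.cos(np.radians(res[k][1]))]))
for n in("top","side"):
    def X2(a,b):
        (c1,d1),(c2,d2)=L((n,a)),L((n,b));t=np.linalg.solve(np.c_[d1,-d2],c2-c1);return c1+t[0]*d1
    print(n,"corner12",np.round(X2("s1","s2"),4),"corner23",np.round(X2("s2","s3"),4))
```

```text
top s1 [0.6312 0.1599] dir angle (toward +x from -y) 5.84 std 0.0004 w 0.0105
top s2 [0.5927 0.0133] dir angle (toward +x from -y) -47.66 std 0.0002 w 0.0123
top s3 [ 0.5489 -0.098 ] dir angle (toward +x from -y) -0.03 std 0.0002 w 0.0108
side s1 [0.6317 0.16  ] dir angle (toward +x from -y) 4.71 std 0.0003 w 0.0125
side s2 [0.5963 0.0096] dir angle (toward +x from -y) -48.11 std 0.0003 w 0.0192
side s3 [ 0.5499 -0.098 ] dir angle (toward +x from -y) -0.71 std 0.0007 w 0.0129
top corner12 [0.6416 0.0579] corner23 [ 0.549  -0.0265]
side corner12 [0.6408 0.0495] corner23 [ 0.5507 -0.0313]
```

```bash
cat >> h.py <<'E'
def plan(target,ang,n,clo,start=None):
    """rows from pose (pos, tool-x angle deg) to target, tool down; start default measured"""
    s=state();p=np.array(s["eef_pos"]);R=np.array(s["tcp_rot"]);a=np.degrees(np.arctan2(R[1,0],R[0,0]))
    if start is not None:p,a=np.array(start[:3],float),start[3]
    tilt=R[:,1]
    T=np.array(target,float);out=[]
    dz=0
    for i in range(n):
        t=np.radians(a);dp=(T-p)/(n-i);da=(ang-a)/(n-i)
        r=[clo,round(dp@[np.cos(t),np.sin(t),0],4),round(-dp[2],4),round(dp@[-np.sin(t),np.cos(t),0],4),0,round(-da,1),0]
        p=p+r[1]*np.array([np.cos(t),np.sin(t),0])+r[3]*np.array([-np.sin(t),np.cos(t),0])-[0,0,r[2]];a-=r[5];out+=r
    print([float(x) for x in out]);print("end",np.round(p,4),round(a,2))
    return p,a
def show():
    s=state();R=np.array(s["tcp_rot"])
    print(round(s["clock"],2),np.round(s["eef_pos"],4),"a",round(np.degrees(np.arctan2(R[1,0],R[0,0])),2),"tilt",np.round(R[:,1],4),"F",np.round(s["wrist_force"],2),"T",np.round(s["ft_torque"],2),"w",round(s["width"],4))
E
python3 - <<'E'
from h import *
p,a=plan([.443,.315,.248],35,10,0)
plan([.636,.1125,.248],5.8,10,0,[*p,a])
E
```

```text
[0.0, -0.0098, -0.0, -0.0262, 0.0, 2.9, 0.0, 0.0, -0.0085, -0.0, -0.0266, 0.0, 2.9, 0.0, 0.0, -0.0071, -0.0, -0.027, 0.0, 2.9, 0.0, 0.0, -0.0058, -0.0, -0.0273, 0.0, 2.9, 0.0, 0.0, -0.0044, -0.0, -0.0276, 0.0, 2.9, 0.0, 0.0, -0.003, -0.0, -0.0278, 0.0, 2.9, 0.0, 0.0, -0.0015, -0.0, -0.0279, 0.0, 2.9, 0.0, 0.0, -0.0001, -0.0, -0.0279, 0.0, 3.0, 0.0, 0.0, 0.0013, -0.0, -0.0279, 0.0, 2.9, 0.0, 0.0, 0.0027, -0.0001, -0.0278, 0.0, 3.0, 0.0]
end [0.443 0.315 0.248] 34.97
[0.0, 0.0042, 0.0, -0.0277, 0.0, 2.9, 0.0, 0.0, 0.0056, 0.0, -0.0274, 0.0, 2.9, 0.0, 0.0, 0.007, 0.0, -0.0271, 0.0, 2.9, 0.0, 0.0, 0.0083, 0.0, -0.0267, 0.0, 2.9, 0.0, 0.0, 0.0097, 0.0, -0.0262, 0.0, 2.9, 0.0, 0.0, 0.011, 0.0, -0.0257, 0.0, 2.9, 0.0, 0.0, 0.0123, 0.0, -0.0251, 0.0, 2.9, 0.0, 0.0, 0.0135, 0.0, -0.0245, 0.0, 3.0, 0.0, 0.0, 0.0148, 0.0, -0.0237, 0.0, 2.9, 0.0, 0.0, 0.0161, 0.0, -0.023, 0.0, 3.0, 0.0]
end [0.636  0.1125 0.248 ] 5.77
```

{"fn": "apply_moves", "kwargs": {"commands": [0, -0.0098, 0, -0.0262, 0, 2.9, 0, 0, -0.0085, 0, -0.0266, 0, 2.9, 0, 0, -0.0071, 0, -0.027, 0, 2.9, 0, 0, -0.0058, 0, -0.0273, 0, 2.9, 0, 0, -0.0044, 0, -0.0276, 0, 2.9, 0, 0, -0.003, 0, -0.0278, 0, 2.9, 0, 0, -0.0015, 0, -0.0279, 0, 2.9, 0, 0, -0.0001, 0, -0.0279, 0, 3.0, 0, 0, 0.0013, 0, -0.0279, 0, 2.9, 0, 0, 0.0027, 0, -0.0278, 0, 3.0, 0], "force": 20}}

```text
clock: 0.93
eef_pos: [0.4438, 0.314, 0.2481]
tcp_rot: [[0.821, -0.0, -0.571], [0.571, -0.0, 0.821], [-0.001, -1.0, -0.0]]
wrist_force: [0.2, 0.3, 0.1]
width: 0.0857
```

{"fn": "apply_moves", "kwargs": {"commands": [0, 0.0042, 0, -0.0277, 0, 2.9, 0, 0, 0.0056, 0, -0.0274, 0, 2.9, 0, 0, 0.007, 0, -0.0271, 0, 2.9, 0, 0, 0.0083, 0, -0.0267, 0, 2.9, 0, 0, 0.0097, 0, -0.0262, 0, 2.9, 0, 0, 0.011, 0, -0.0257, 0, 2.9, 0, 0, 0.0123, 0, -0.0251, 0, 2.9, 0, 0, 0.0135, 0, -0.0245, 0, 3.0, 0, 0, 0.0148, 0, -0.0237, 0, 2.9, 0, 0, 0.0161, 0, -0.023, 0, 3.0, 0]}}

```text
clock: 1.77
eef_pos: [0.6367, 0.1116, 0.248]
tcp_rot: [[0.995, -0.001, -0.098], [0.098, -0.0, 0.995], [-0.001, -1.0, -0.0]]
wrist_force: [0.2, 0.9, 1.3]
width: 0.0855
```

Run:
```python
from h import *
show();cv2.imwrite("pics/side1.png",read_camera("side")[120:400,120:520])
im=cv2.resize(cv2.imread("pics/side1.png"),None,fx=2,fy=2);cv2.imwrite("pics/side1b.png",im)
show();plan([.636,.1125,.1615],5.8,8,0)
```

```text
1.77 [0.6367 0.1116 0.248 ] a 5.64 tilt [-7.e-04 -2.e-04 -1.e+00] F [0.2  0.93 1.3 ] T [-0.06  0.02 -0.04] w 0.0855
1.82 [0.6394 0.1064 0.2476] a 5.13 tilt [ 3.0e-04 -3.4e-03 -1.0e+00] F [ 4.94 -7.51 -0.79] T [-0.32 -0.32 -0.  ] w 0.0855
[0.0, -0.0004, 0.0108, 0.0008, 0.0, -0.1, 0.0, 0.0, -0.0003, 0.0108, 0.0008, 0.0, -0.1, 0.0, 0.0, -0.0003, 0.0108, 0.0008, 0.0, -0.1, 0.0, 0.0, -0.0004, 0.0107, 0.0008, 0.0, -0.1, 0.0, 0.0, -0.0003, 0.0108, 0.0008, 0.0, -0.1, 0.0, 0.0, -0.0004, 0.0107, 0.0008, 0.0, -0.1, 0.0, 0.0, -0.0003, 0.0108, 0.0008, 0.0, -0.0, 0.0, 0.0, -0.0004, 0.0107, 0.0008, 0.0, -0.1, 0.0]
end [0.636  0.1125 0.1615] 5.83
```

View pics/side1b.png

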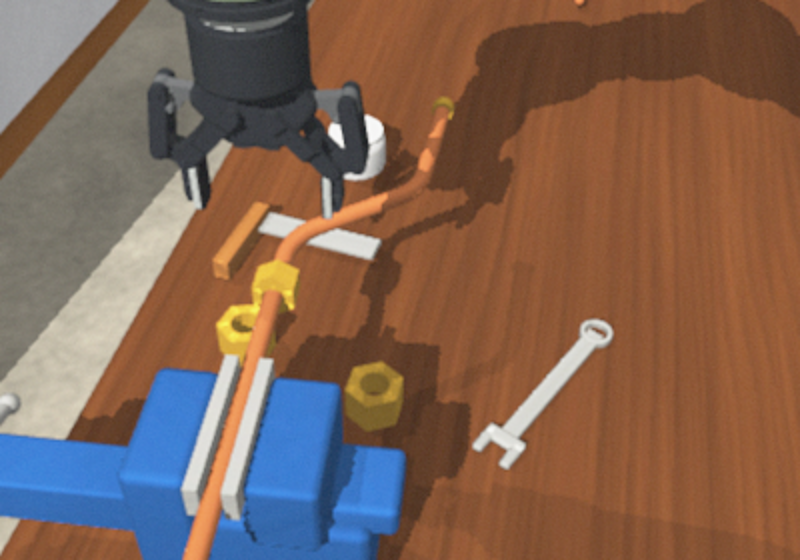

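The arm straddles the pipe above the nut. The nut is at (275,285) in the crop, clear of the vice. The abrupt stop caused some overshoot, so I'll descend with ramped speed.

{"fn": "apply_moves", "kwargs": {"commands": [0, 0, 0.004, 0, 0, 0, 0, 0, 0, 0.008, 0, 0, 0, 0, 0, 0, 0.011, 0, 0, 0, 0, 0, 0, 0.012, 0, 0, 0, 0, 0, 0, 0.012, 0, 0, 0, 0, 0, 0, 0.012, 0, 0, 0, 0, 0, 0, 0.011, 0, 0, 0, 0, 0, 0, 0.009, 0, 0, 0, 0, 0, 0, 0.005, 0, 0, 0, 0, 0, 0, 0.0025, 0, 0, 0, 0], "force": 20}}

```text
clock: 2.65
eef_pos: [0.6358, 0.113, 0.161]
tcp_rot: [[0.995, -0.001, -0.101], [0.101, -0.0, 0.995], [-0.001, -1.0, -0.0]]
wrist_force: [0.4, -0.3, -0.3]
width: 0.0855
```

{"fn": "apply_moves", "kwargs": {"commands": [0, 0, 0, 0, 0, 0, 0, 0, 0, 0, 0, 0, 0, 0, 0, 0, 0, 0, 0, 0, 0]}}

```text
clock: 2.9
eef_pos: [0.6363, 0.1127, 0.1623]
tcp_rot: [[0.995, 0.001, -0.101], [0.101, 0.0, 0.995], [0.001, -1.0, 0.0]]
wrist_force: [-1.2, 0.3, -0.5]
width: 0.0858
```

Run:
```python
from h import *
show();a=read_camera("side");b=read_camera("top")
A=cv2.resize(a[190:310,190:330],None,fx=3.5,fy=3.5,interpolation=cv2.INTER_CUBIC);B=cv2.resize(b[160:280,190:280],None,fx=3.5,fy=3.5,interpolation=cv2.INTER_CUBIC)
cv2.imwrite("pics/pre.png",np.hstack([A,B[:A.shape[0]]]));print(A.shape,B.shape);show()
print(proj("top",[[.636,.1125,.17]]))
```

```text
2.9 [0.6363 0.1127 0.1623] a 5.77 tilt [ 7.e-04  1.e-04 -1.e+00] F [-1.21  0.34 -0.53] T [-0.    0.01 -0.01] w 0.0858
(420, 490, 3) (420, 315, 3)
3.0 [0.6363 0.1127 0.1622] a 5.77 tilt [ 6.e-04  0.e+00 -1.e+00] F [ 0.26 -0.19 -0.67] T [ 0.01 -0.   -0.05] w 0.0857
[[238.25801458 202.78424971]]
```

View pics/pre.png

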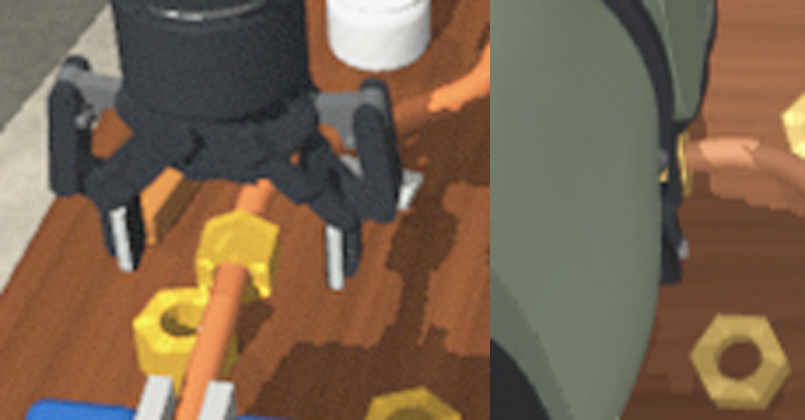

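Both fingers straddle the nut, with pads at (122,235) and (337,255) and the nut near (237,250) in the crop. Now a light grip.

{"fn": "apply_moves", "kwargs": {"commands": [0.3, 0, 0, 0, 0, 0, 0, 0.4, 0, 0, 0, 0, 0, 0, 0.5, 0, 0, 0, 0, 0, 0, 0.6, 0, 0, 0, 0, 0, 0, 0.7, 0, 0, 0, 0, 0, 0, 0.8, 0, 0, 0, 0, 0, 0, 1, 0, 0, 0, 0, 0, 0, 1, 0, 0, 0, 0, 0, 0, 1, 0, 0, 0, 0, 0, 0], "force": 20}}

```text
clock: 3.75
eef_pos: [0.636, 0.1127, 0.1618]
tcp_rot: [[0.995, -0.0, -0.101], [0.101, -0.0, 0.995], [-0.0, -1.0, -0.0]]
wrist_force: [-2.4, -0.4, 3.3]
width: 0.0314
```

Run:
```python
from h import *
show()
```

```text
3.75 [0.636  0.1127 0.1618] a 5.77 tilt [-3.e-04 -1.e-04 -1.e+00] F [-2.43 -0.41  3.32] T [0.07 0.58 0.04] w 0.0314
```

{"fn": "apply_moves", "kwargs": {"commands": [1, -0.0005, -0.0008, 0, 0, 0, 0, 1, -0.0005, -0.0007, 0, 0, 0, 0, 1, 0, 0, 0, 0, 0, 0, 1, 0, 0, 0, 0, 0, 0]}}

```text
clock: 4.08
eef_pos: [0.6352, 0.1126, 0.1633]
tcp_rot: [[0.995, 0.0, -0.1], [0.1, -0.0, 0.995], [0.0, -1.0, -0.0]]
wrist_force: [-0.3, -0.3, -0.4]
width: 0.0315
```

{"fn": "apply_moves", "kwargs": {"commands": [1, -0.0005, 0, 0, 0, 0, 0, 1, -0.0005, 0, 0, 0, 0, 0, 1, 0, 0, 0, 0, 0, 0, 1, 0, 0, 0, 0, 0, 0]}}

```text
clock: 4.42
eef_pos: [0.6341, 0.1125, 0.1633]
tcp_rot: [[0.995, -0.0, -0.101], [0.101, -0.0, 0.995], [-0.0, -1.0, -0.0]]
wrist_force: [0.1, 0.6, 0.4]
width: 0.0317
```

Run:
```python
from h import *
show()
```

```text
4.42 [0.6341 0.1125 0.1633] a 5.77 tilt [-1.e-04 -1.e-04 -1.e+00] F [0.1  0.55 0.44] T [-0.02 -0.05  0.02] w 0.0317
```

{"fn": "apply_moves", "kwargs": {"commands": [1, -0.0006, 0, 0, 0, 0, 0, 1, -0.0006, 0, 0, 0, 0, 0, 1, 0, 0, 0, 0, 0, 0, 1, 0, 0, 0, 0, 0, 0]}}

```text
clock: 4.75
eef_pos: [0.6334, 0.1124, 0.1634]
tcp_rot: [[0.995, 0.001, -0.101], [0.101, 0.0, 0.995], [0.001, -1.0, -0.0]]
wrist_force: [5.3, 1.2, -2.2]
width: 0.0317
```

{"fn": "apply_moves", "kwargs": {"commands": [1, -0.0005, 0, 0, 0, 0, 0, 1, 0, 0, 0, 0, 0, 0, 1, 0, 0, 0, 0, 0, 0]}}

```text
clock: 5.0
eef_pos: [0.6333, 0.1124, 0.1634]
tcp_rot: [[0.995, 0.002, -0.101], [0.101, 0.0, 0.995], [0.002, -1.0, -0.0]]
wrist_force: [8.8, 0.8, -4.8]
width: 0.0314
```

Run:
```python
from h import *
show()
```

```text
5.0 [0.6333 0.1124 0.1634] a 5.77 tilt [ 2.3e-03  1.0e-04 -1.0e+00] F [ 8.8   0.78 -4.85] T [ 0.15 -1.79 -0.09] w 0.0314
```

```bash
cat > path.py <<'E'
from h import *
def dirv(a):t=np.radians(a);return np.array([np.sin(t),-np.cos(t)])
class Path:
    def __init__(s,c1=(.6346,.1124),a1=5.84,c2=(.5914,.0133),a2=-47.66,c3=(.5476,-.098),a3=0,R=.05):
        d1,d2,d3=map(dirv,(a1,a2,a3));c1,c2,c3=map(np.array,(c1,c2,c3))
        X=lambda c,d,e,f:c+np.linalg.solve(np.c_[d,-f],e-c)[0]*d
        P,Q=X(c1,d1,c2,d2),X(c2,d2,c3,d3)
        t1,t2=np.radians(abs(a2-a1))/2,np.radians(abs(a3-a2))/2
        s0=P+(.2)*-d1
        L1=.2-R*np.tan(t1);L2=L1+2*t1*R;L3=L2+np.linalg.norm(Q-P)-R*(np.tan(t1)+np.tan(t2));L4=L3+2*t2*R
        s.L=(L1,L2,L3,L4)
        S=np.linspace(0,.6,6001);A=np.interp(S,[0,L1,L2,L3,L4,.6],[a1,a1,a2,a2,a3,a3]);T=np.radians(A)
        s.S=S;s.A=A
        dx=np.c_[np.sin(T),-np.cos(T)];s.XY=s0+np.r_[np.zeros((1,2)),np.cumsum((dx[1:]+dx[:-1])/2*.0001,0)]
    def tool(s,S,off=.005):
        p=np.array([np.interp(S,s.S,s.XY[:,i]) for i in(0,1)]);a=np.interp(S,s.S,s.A)
        return p+off*dirv(a),a
    def find(s,xy,a,off=.005):
        b=np.array(xy)-off*dirv(a);return s.S[np.argmin(np.linalg.norm(s.XY-b,axis=1))]
def rows(path,start,steps,z=.163,clo=1,dperp=None,nset=1):
    p=np.array(start[:3],float);a=start[3];S=path.find(p[:2],a);out=[]
    for st in steps:
        S+=st;q,b=path.tool(S);t=np.radians(a);d=np.r_[q,z]-p
        r=[clo,round(d@[np.cos(t),np.sin(t),0],4),round(-d[2],4),round(d@[-np.sin(t),np.cos(t),0],4),0,round(a-b,1),0]
        p=p+r[1]*np.array([np.cos(t),np.sin(t),0])+r[3]*np.array([-np.sin(t),np.cos(t),0])-[0,0,r[2]];a-=r[5];out+=[float(x) for x in r]
    print(out);print("S",round(S,4),"L",np.round(path.L,4),"end cmd",[round(float(x),5) for x in(*p,a)])
    return (*p,a)
def feel(cmd):
    s=state();R=np.array(s["tcp_rot"]);show()
    print("tool F",np.round(R.T@s["wrist_force"],2),"pos err tool",np.round(R.T@(np.array(s["eef_pos"])-cmd[:3]),4))
E
python3 - <<'E'
from path import *
c=(.63232,.11213,.163,5.77);feel(c)
rows(Path(),c,[0,.002,.003,.003,.003,.003,.003,.002,.001,0])
E
```

```text
5.0 [0.6333 0.1124 0.1634] a 5.77 tilt [ 2.3e-03  1.0e-04 -1.0e+00] F [ 8.8   0.78 -4.85] T [ 0.15 -1.79 -0.09] w 0.0314
tool F [ 8.83  4.87 -0.11] pos err tool [ 0.001  -0.0004  0.0002]
[1.0, 0.0023, -0.0, 0.0, 0.0, -0.1, 0.0, 1.0, -0.0, -0.0, -0.002, 0.0, 0.0, 0.0, 1.0, -0.0, -0.0, -0.003, 0.0, 0.0, 0.0, 1.0, -0.0, -0.0, -0.003, 0.0, 0.0, 0.0, 1.0, -0.0, -0.0, -0.003, 0.0, 0.0, 0.0, 1.0, -0.0, -0.0, -0.003, 0.0, 0.0, 0.0, 1.0, -0.0, -0.0, -0.003, 0.0, 0.0, 0.0, 1.0, -0.0, -0.0, -0.002, 0.0, 0.0, 0.0, 1.0, -0.0, -0.0, -0.001, 0.0, 0.0, 0.0, 1.0, -0.0, -0.0, 0.0, 0.0, 0.0, 0.0]
S 0.1601 L [0.1748 0.2215 0.2995 0.3411] end cmd [0.63665, 0.09247, 0.163, 5.87]
```

{"fn": "apply_moves", "kwargs": {"commands": [1, 0.0023, 0, 0, 0, -0.1, 0, 1, 0, 0, -0.002, 0, 0, 0, 1, 0, 0, -0.003, 0, 0, 0, 1, 0, 0, -0.003, 0, 0, 0, 1, 0, 0, -0.003, 0, 0, 0, 1, 0, 0, -0.003, 0, 0, 0, 1, 0, 0, -0.003, 0, 0, 0, 1, 0, 0, -0.002, 0, 0, 0, 1, 0, 0, -0.001, 0, 0, 0, 1, 0, 0, 0, 0, 0, 0]}}

```text
clock: 5.83
eef_pos: [0.6368, 0.0923, 0.1633]
tcp_rot: [[0.995, -0.0, -0.102], [0.102, -0.0, 0.995], [-0.0, -1.0, -0.0]]
wrist_force: [-1.0, 0.6, -1.0]
width: 0.0317
```

Run:
```python
from path import *
c=[0.63665, 0.09247, 0.163, 5.87];feel(c)
rows(Path(),c,[.0015,.002,.002,.0025,.0025,.0025,.0025,.002,.001,0])
```

```text
5.83 [0.6368 0.0923 0.1633] a 5.85 tilt [-0.e+00 -2.e-04 -1.e+00] F [-1.04  0.58 -1.05] T [0.01 0.02 0.02] w 0.0317
tool F [-0.97  1.05  0.68] pos err tool [ 0.0001 -0.0003 -0.0002]
[1.0, -0.0, -0.0, -0.0015, 0.0, 0.0, 0.0, 1.0, -0.0, -0.0, -0.002, 0.0, 0.0, 0.0, 1.0, -0.0, -0.0, -0.002, 0.0, 0.0, 0.0, 1.0, -0.0, -0.0, -0.0025, 0.0, 0.0, 0.0, 1.0, -0.0, -0.0, -0.0025, 0.0, 0.0, 0.0, 1.0, -0.0, -0.0, -0.0025, 0.0, 0.0, 0.0, 1.0, -0.0001, -0.0, -0.0025, 0.0, 0.9, 0.0, 1.0, -0.0002, -0.0, -0.002, 0.0, 2.3, 0.0, 1.0, -0.0002, -0.0, -0.001, 0.0, 1.2, 0.0, 1.0, 0.0, -0.0, 0.0, 0.0, -0.0, 0.0]
S 0.1786 L [0.1748 0.2215 0.2995 0.3411] end cmd [0.63796, 0.07402, 0.163, 1.47]
```

{"fn": "apply_moves", "kwargs": {"commands": [1, 0, 0, -0.0015, 0, 0, 0, 1, 0, 0, -0.002, 0, 0, 0, 1, 0, 0, -0.002, 0, 0, 0, 1, 0, 0, -0.0025, 0, 0, 0, 1, 0, 0, -0.0025, 0, 0, 0, 1, 0, 0, -0.0025, 0, 0, 0, 1, -0.0001, 0, -0.0025, 0, 0.9, 0, 1, -0.0002, 0, -0.002, 0, 2.3, 0, 1, -0.0002, 0, -0.001, 0, 1.2, 0, 1, 0, 0, 0, 0, 0, 0]}}

```text
clock: 6.67
eef_pos: [0.6381, 0.0739, 0.1633]
tcp_rot: [[1.0, -0.0, -0.024], [0.024, -0.0, 1.0], [-0.0, -1.0, -0.0]]
wrist_force: [0.3, -0.2, -0.6]
width: 0.0314
```

Run:
```python
from path import *
c=[0.63796, 0.07402, 0.163, 1.47];feel(c)
rows(Path(),c,[.001,.0015,.0015,.0015,.0015,.001,0])
```

```text
6.67 [0.6381 0.0739 0.1633] a 1.37 tilt [-1.e-04 -3.e-04 -1.e+00] F [ 0.33 -0.16 -0.56] T [ 0.    0.01 -0.05] w 0.0314
tool F [ 0.33  0.56 -0.17] pos err tool [ 0.0001 -0.0003 -0.0001]
[1.0, -0.0001, -0.0, -0.001, 0.0, 1.1, 0.0, 1.0, -0.0001, -0.0, -0.0015, 0.0, 1.8, 0.0, 1.0, -0.0002, -0.0, -0.0015, 0.0, 1.7, 0.0, 1.0, -0.0002, -0.0, -0.0015, 0.0, 1.7, 0.0, 1.0, -0.0002, -0.0, -0.0015, 0.0, 1.7, 0.0, 1.0, -0.0001, -0.0, -0.001, 0.0, 1.2, 0.0, 1.0, 0.0, -0.0, 0.0, 0.0, -0.0, 0.0]
S 0.1866 L [0.1748 0.2215 0.2995 0.3411] end cmd [0.63674, 0.06608, 0.163, -7.73]
```

{"fn": "apply_moves", "kwargs": {"commands": [1, -0.0001, 0, -0.001, 0, 1.1, 0, 1, -0.0001, 0, -0.0015, 0, 1.8, 0, 1, -0.0002, 0, -0.0015, 0, 1.7, 0, 1, -0.0002, 0, -0.0015, 0, 1.7, 0, 1, -0.0002, 0, -0.0015, 0, 1.7, 0, 1, -0.0001, 0, -0.001, 0, 1.2, 0, 1, 0, 0, 0, 0, 0, 0]}}

```text
clock: 7.25
eef_pos: [0.6368, 0.066, 0.1633]
tcp_rot: [[0.991, -0.0, 0.137], [-0.137, -0.0, 0.991], [-0.0, -1.0, -0.0]]
wrist_force: [0.2, -0.3, -1.0]
width: 0.0315
```

Run:
```python
from path import *
c=[0.63674, 0.06608, 0.163, -7.73];feel(c)
rows(Path(),c,[.001,.0015,.0015,.002,.002,.0015,.001,.001,0,0])
```

```text
7.25 [0.6368 0.066  0.1633] a -7.86 tilt [-1.e-04 -3.e-04 -1.e+00] F [ 0.19 -0.34 -1.04] T [-0.02  0.   -0.01] w 0.0315
tool F [ 0.23  1.04 -0.31] pos err tool [ 0.0001 -0.0003 -0.0001]
[1.0, -0.0001, -0.0, -0.001, 0.0, 1.1, 0.0, 1.0, -0.0002, -0.0, -0.0015, 0.0, 1.7, 0.0, 1.0, -0.0001, -0.0, -0.0015, 0.0, 1.7, 0.0, 1.0, -0.0003, -0.0, -0.002, 0.0, 2.3, 0.0, 1.0, -0.0002, -0.0, -0.002, 0.0, 2.3, 0.0, 1.0, -0.0002, -0.0, -0.0015, 0.0, 1.7, 0.0, 1.0, -0.0001, -0.0, -0.001, 0.0, 1.2, 0.0, 1.0, -0.0001, -0.0, -0.001, 0.0, 1.1, 0.0, 1.0, -0.0, -0.0, 0.0, 0.0, 0.0, 0.0, 1.0, -0.0, -0.0, 0.0, 0.0, 0.0, 0.0]
S 0.1981 L [0.1748 0.2215 0.2995 0.3411] end cmd [0.63282, 0.05522, 0.163, -20.83]
```

{"fn": "apply_moves", "kwargs": {"commands": [1, -0.0001, 0, -0.001, 0, 1.1, 0, 1, -0.0002, 0, -0.0015, 0, 1.7, 0, 1, -0.0001, 0, -0.0015, 0, 1.7, 0, 1, -0.0003, 0, -0.002, 0, 2.3, 0, 1, -0.0002, 0, -0.002, 0, 2.3, 0, 1, -0.0002, 0, -0.0015, 0, 1.7, 0, 1, -0.0001, 0, -0.001, 0, 1.2, 0, 1, -0.0001, 0, -0.001, 0, 1.1, 0, 1, 0, 0, 0, 0, 0, 0]}}

```text
clock: 8.0
eef_pos: [0.6329, 0.0553, 0.1633]
tcp_rot: [[0.934, -0.0, 0.357], [-0.357, -0.0, 0.934], [-0.0, -1.0, -0.0]]
wrist_force: [-0.3, 0.4, -1.1]
width: 0.0316
```

Run:
```python
from path import *
c=[0.63282, 0.05522, 0.163, -20.83];feel(c)
rows(Path(),c,[.001,.0015,.0015,.002,.002,.0015,.001,.001,0])
```

```text
8.0 [0.6329 0.0553 0.1633] a -20.92 tilt [-1.e-04 -2.e-04 -1.e+00] F [-0.35  0.41 -1.06] T [-0.01  0.05  0.  ] w 0.0316
tool F [-0.47  1.06  0.26] pos err tool [ 0.     -0.0003  0.0001]
[1.0, -0.0001, -0.0, -0.001, 0.0, 1.2, 0.0, 1.0, -0.0002, -0.0, -0.0015, 0.0, 1.7, 0.0, 1.0, -0.0002, -0.0, -0.0015, 0.0, 1.7, 0.0, 1.0, -0.0002, -0.0, -0.0019, 0.0, 2.3, 0.0, 1.0, -0.0002, -0.0, -0.002, 0.0, 2.3, 0.0, 1.0, -0.0002, -0.0, -0.0015, 0.0, 1.7, 0.0, 1.0, -0.0001, -0.0, -0.001, 0.0, 1.2, 0.0, 1.0, -0.0001, -0.0, -0.001, 0.0, 1.1, 0.0, 1.0, -0.0, -0.0, -0.0, 0.0, 0.0, 0.0]
S 0.2096 L [0.1748 0.2215 0.2995 0.3411] end cmd [0.62657, 0.04562, 0.163, -34.03]
```

{"fn": "apply_moves", "kwargs": {"commands": [1, -0.0001, 0, -0.001, 0, 1.2, 0, 1, -0.0002, 0, -0.0015, 0, 1.7, 0, 1, -0.0002, 0, -0.0015, 0, 1.7, 0, 1, -0.0002, 0, -0.0019, 0, 2.3, 0, 1, -0.0002, 0, -0.002, 0, 2.3, 0, 1, -0.0002, 0, -0.0015, 0, 1.7, 0, 1, -0.0001, 0, -0.001, 0, 1.2, 0, 1, -0.0001, 0, -0.001, 0, 1.1, 0, 1, 0, 0, 0, 0, 0, 0]}}

```text
clock: 8.75
eef_pos: [0.6269, 0.0455, 0.1634]
tcp_rot: [[0.828, 0.001, 0.561], [-0.561, -0.0, 0.828], [0.001, -1.0, 0.0]]
wrist_force: [4.6, -2.7, -1.1]
width: 0.0318
```

Run:
```python
from path import *
c=[0.62657, 0.04562, 0.163, -34.03];feel(c)
rows(Path(),c,[.001,.0015,.0015,.002,.002,.0015,.001,.001,0])
```

```text
8.75 [0.6269 0.0455 0.1634] a -34.12 tilt [ 7.e-04 -4.e-04 -1.e+00] F [ 4.63 -2.67 -1.07] T [-0.48 -0.9  -0.02] w 0.0318
tool F [5.33 1.08 0.39] pos err tool [ 0.0003 -0.0004  0.0001]
[1.0, -0.0001, -0.0, -0.001, 0.0, 1.2, 0.0, 1.0, -0.0002, -0.0, -0.0015, 0.0, 1.7, 0.0, 1.0, -0.0002, -0.0, -0.0015, 0.0, 1.7, 0.0, 1.0, -0.0002, -0.0, -0.002, 0.0, 2.3, 0.0, 1.0, -0.0003, -0.0, -0.002, 0.0, 2.3, 0.0, 1.0, -0.0001, -0.0, -0.0015, 0.0, 1.7, 0.0, 1.0, -0.0001, -0.0, -0.001, 0.0, 1.1, 0.0, 1.0, -0.0002, -0.0, -0.001, 0.0, 1.2, 0.0, 1.0, 0.0, -0.0, -0.0, 0.0, -0.0, 0.0]
S 0.2211 L [0.1748 0.2215 0.2995 0.3411] end cmd [0.61816, 0.03769, 0.163, -47.23]
```

Run:
```python
from path import *
c=[0.62657, 0.04562, 0.163, -34.03]
rows(Path(c2=(.5923,.0123)),c,[0,.001,.0015,.0015,.002,.002,.0015,.001,.001,0])
```

```text
[1.0, 0.0012, -0.0, 0.0001, 0.0, -1.6, 0.0, 1.0, -0.0002, -0.0, -0.001, 0.0, 1.2, 0.0, 1.0, -0.0001, -0.0, -0.0015, 0.0, 1.7, 0.0, 1.0, -0.0002, -0.0, -0.0015, 0.0, 1.7, 0.0, 1.0, -0.0002, -0.0, -0.002, 0.0, 2.3, 0.0, 1.0, -0.0003, -0.0, -0.002, 0.0, 2.3, 0.0, 1.0, -0.0001, -0.0, -0.0015, 0.0, 1.7, 0.0, 1.0, -0.0002, -0.0, -0.001, 0.0, 1.1, 0.0, 1.0, -0.0001, -0.0, -0.001, 0.0, 1.2, 0.0, 1.0, 0.0, -0.0, -0.0, 0.0, -0.0, 0.0]
S 0.2197 L [0.1748 0.2215 0.2997 0.3413] end cmd [0.61943, 0.03687, 0.163, -45.63]
```

{"fn": "apply_moves", "kwargs": {"commands": [1, 0.0012, 0, 0.0001, 0, -1.6, 0, 1, -0.0002, 0, -0.001, 0, 1.2, 0, 1, -0.0001, 0, -0.0015, 0, 1.7, 0, 1, -0.0002, 0, -0.0015, 0, 1.7, 0, 1, -0.0002, 0, -0.002, 0, 2.3, 0, 1, -0.0003, 0, -0.002, 0, 2.3, 0, 1, -0.0001, 0, -0.0015, 0, 1.7, 0, 1, -0.0002, 0, -0.001, 0, 1.1, 0, 1, -0.0001, 0, -0.001, 0, 1.2, 0, 1, 0, 0, 0, 0, 0, 0]}}

```text
clock: 9.58
eef_pos: [0.6194, 0.037, 0.1633]
tcp_rot: [[0.698, -0.0, 0.716], [-0.716, -0.0, 0.698], [-0.0, -1.0, -0.0]]
wrist_force: [0.1, -0.8, -0.2]
width: 0.0322
```

Run:
```python
from path import *
c=[0.61943, 0.03687, 0.163, -45.63];feel(c)
rows(Path(c2=(.5923,.0123)),c,[.001,.0015,.002,.002,.002,.002,.002,.0015,.001,0])
```

```text
9.58 [0.6194 0.037  0.1633] a -45.73 tilt [-2.e-04 -2.e-04 -1.e+00] F [ 0.07 -0.82 -0.23] T [-0.07 -0.01 -0.01] w 0.0322
tool F [ 0.64  0.23 -0.52] pos err tool [-0.0001 -0.0003  0.    ]
[1.0, -0.0001, -0.0, -0.001, 0.0, 1.1, 0.0, 1.0, -0.0001, -0.0, -0.0015, 0.0, 0.9, 0.0, 1.0, 0.0, -0.0, -0.002, 0.0, 0.0, 0.0, 1.0, 0.0, -0.0, -0.002, 0.0, 0.0, 0.0, 1.0, 0.0, -0.0, -0.002, 0.0, 0.0, 0.0, 1.0, 0.0, -0.0, -0.002, 0.0, 0.0, 0.0, 1.0, 0.0, -0.0, -0.002, 0.0, 0.0, 0.0, 1.0, 0.0, -0.0, -0.0015, 0.0, 0.0, 0.0, 1.0, 0.0, -0.0, -0.001, 0.0, 0.0, 0.0, 1.0, 0.0, -0.0, 0.0, 0.0, 0.0, 0.0]
S 0.2347 L [0.1748 0.2215 0.2997 0.3413] end cmd [0.60825, 0.02686, 0.163, -47.63]
```

{"fn": "apply_moves", "kwargs": {"commands": [1, -0.0001, 0, -0.001, 0, 1.1, 0, 1, -0.0001, 0, -0.0015, 0, 0.9, 0, 1, 0, 0, -0.002, 0, 0, 0, 1, 0, 0, -0.002, 0, 0, 0, 1, 0, 0, -0.002, 0, 0, 0, 1, 0, 0, -0.002, 0, 0, 0, 1, 0, 0, -0.002, 0, 0, 0, 1, 0, 0, -0.0015, 0, 0, 0, 1, 0, 0, -0.001, 0, 0, 0, 1, 0, 0, 0, 0, 0, 0]}}

```text
clock: 10.42
eef_pos: [0.6082, 0.0268, 0.1633]
tcp_rot: [[0.674, -0.0, 0.739], [-0.739, -0.0, 0.674], [-0.0, -1.0, -0.0]]
wrist_force: [0.3, -0.5, -0.5]
width: 0.0316
```

Run:
```python
from path import *
c=[0.60825, 0.02686, 0.163, -47.63];feel(c)
rows(Path(c2=(.5923,.0123)),c,[.002,.003,.003,.003,.003,.003,.003,.002,.001,0])
```

```text
10.42 [0.6082 0.0268 0.1633] a -47.64 tilt [-2.e-04 -1.e-04 -1.e+00] F [ 0.3  -0.46 -0.5 ] T [-0.17 -0.06 -0.03] w 0.0316
tool F [ 0.55  0.5  -0.09] pos err tool [-0.     -0.0003 -0.0001]
[1.0, 0.0, -0.0, -0.002, 0.0, 0.0, 0.0, 1.0, 0.0, -0.0, -0.003, 0.0, 0.0, 0.0, 1.0, 0.0, -0.0, -0.003, 0.0, 0.0, 0.0, 1.0, 0.0, -0.0, -0.003, 0.0, 0.0, 0.0, 1.0, 0.0, -0.0, -0.003, 0.0, 0.0, 0.0, 1.0, 0.0, -0.0, -0.003, 0.0, 0.0, 0.0, 1.0, 0.0, -0.0, -0.003, 0.0, 0.0, 0.0, 1.0, 0.0, -0.0, -0.002, 0.0, 0.0, 0.0, 1.0, 0.0, -0.0, -0.001, 0.0, 0.0, 0.0, 1.0, 0.0, -0.0, 0.0, 0.0, 0.0, 0.0]
S 0.2577 L [0.1748 0.2215 0.2997 0.3413] end cmd [0.59126, 0.01136, 0.163, -47.63]
```

{"fn": "apply_moves", "kwargs": {"commands": [1, 0, 0, -0.002, 0, 0, 0, 1, 0, 0, -0.003, 0, 0, 0, 1, 0, 0, -0.003, 0, 0, 0, 1, 0, 0, -0.003, 0, 0, 0, 1, 0, 0, -0.003, 0, 0, 0, 1, 0, 0, -0.003, 0, 0, 0, 1, 0, 0, -0.003, 0, 0, 0, 1, 0, 0, -0.002, 0, 0, 0, 1, 0, 0, -0.001, 0, 0, 0, 1, 0, 0, 0, 0, 0, 0]}}

```text
clock: 11.25
eef_pos: [0.5912, 0.0114, 0.1633]
tcp_rot: [[0.674, -0.0, 0.739], [-0.739, -0.0, 0.674], [-0.0, -1.0, -0.0]]
wrist_force: [0.2, -0.0, -0.7]
width: 0.0315
```

Run:
```python
from path import *
c=[0.59126, 0.01136, 0.163, -47.63];feel(c)
a=read_camera("side");b=read_camera("top")
A=cv2.resize(a[130:270,220:360],None,fx=3.5,fy=3.5,interpolation=cv2.INTER_CUBIC);B=cv2.resize(b[180:300,250:340],None,fx=3.5,fy=3.5,interpolation=cv2.INTER_CUBIC)
B=cv2.copyMakeBorder(B,0,A.shape[0]-B.shape[0],0,0,cv2.BORDER_CONSTANT)
cv2.imwrite("pics/mid.png",np.hstack([A,B]))
rows(Path(c2=(.5923,.0123)),c,[.002,.003,.003,.003,.003,.003,.002,.002,.001,0])
```

```text
11.25 [0.5912 0.0114 0.1633] a -47.64 tilt [-2.e-04 -0.e+00 -1.e+00] F [ 0.17 -0.05 -0.71] T [-0.01 -0.    0.02] w 0.0315
tool F [0.15 0.71 0.09] pos err tool [-0.0001 -0.0003  0.    ]
[1.0, 0.0, -0.0, -0.002, 0.0, 0.0, 0.0, 1.0, 0.0, -0.0, -0.003, 0.0, 0.0, 0.0, 1.0, 0.0, -0.0, -0.003, 0.0, 0.0, 0.0, 1.0, -0.0, -0.0, -0.003, 0.0, 0.0, 0.0, 1.0, -0.0, -0.0, -0.003, 0.0, 0.0, 0.0, 1.0, -0.0, -0.0, -0.003, 0.0, 0.0, 0.0, 1.0, -0.0, -0.0, -0.002, 0.0, 0.0, 0.0, 1.0, -0.0, -0.0, -0.002, 0.0, 0.0, 0.0, 1.0, -0.0, -0.0, -0.001, 0.0, 0.0, 0.0, 1.0, -0.0, -0.0, 0.0, 0.0, 0.0, 0.0]
S 0.2797 L [0.1748 0.2215 0.2997 0.3413] end cmd [0.57501, -0.00347, 0.163, -47.63]
```

View pics/mid.png

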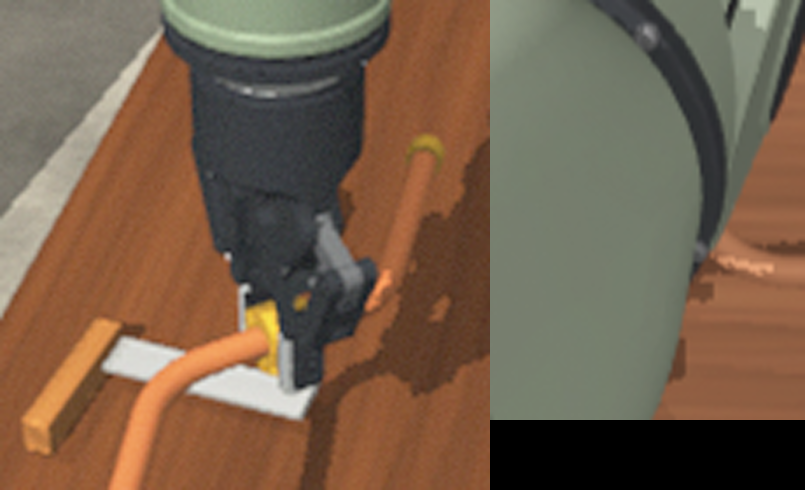

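The nut is at about (262,335) in the crop, still held by the fingers on the middle straight. It is sliding freely, so I'll continue into the second bend.

{"fn": "apply_moves", "kwargs": {"commands": [1, 0, 0, -0.002, 0, 0, 0, 1, 0, 0, -0.003, 0, 0, 0, 1, 0, 0, -0.003, 0, 0, 0, 1, 0, 0, -0.003, 0, 0, 0, 1, 0, 0, -0.003, 0, 0, 0, 1, 0, 0, -0.003, 0, 0, 0, 1, 0, 0, -0.002, 0, 0, 0, 1, 0, 0, -0.002, 0, 0, 0, 1, 0, 0, -0.001, 0, 0, 0, 1, 0, 0, 0, 0, 0, 0]}}

```text
clock: 12.18
eef_pos: [0.575, -0.0035, 0.1633]
tcp_rot: [[0.674, -0.0, 0.739], [-0.739, -0.0, 0.674], [0.0, -1.0, -0.0]]
wrist_force: [-0.0, 0.4, -0.7]
width: 0.0318
```

Run:
```python
from path import *
c=[0.57501, -0.00347, 0.163, -47.63];feel(c)
rows(Path(c2=(.5923,.0123)),c,[.0015,.002,.002,.002,.002,.002,.002,.0015,.001,0])
```

```text
12.18 [ 0.575  -0.0035  0.1633] a -47.64 tilt [-1.e-04 -1.e-04 -1.e+00] F [-0.04  0.4  -0.72] T [0.01 0.06 0.08] w 0.0318
tool F [-0.32  0.72  0.24] pos err tool [-0.     -0.0003 -0.    ]
[1.0, -0.0, -0.0, -0.0015, 0.0, 0.0, 0.0, 1.0, -0.0, -0.0, -0.002, 0.0, 0.0, 0.0, 1.0, -0.0, -0.0, -0.002, 0.0, 0.0, 0.0, 1.0, -0.0, -0.0, -0.002, 0.0, 0.0, 0.0, 1.0, -0.0, -0.0, -0.002, 0.0, 0.0, 0.0, 1.0, -0.0, -0.0, -0.002, 0.0, 0.0, 0.0, 1.0, -0.0, -0.0, -0.002, 0.0, 0.0, 0.0, 1.0, -0.0, -0.0, -0.0015, 0.0, 0.0, 0.0, 1.0, -0.0, -0.0, -0.001, 0.0, 0.0, 0.0, 1.0, -0.0, -0.0, 0.0, 0.0, 0.0, 0.0]
S 0.2957 L [0.1748 0.2215 0.2997 0.3413] end cmd [0.56319, -0.01425, 0.163, -47.63]
```

{"fn": "apply_moves", "kwargs": {"commands": [1, 0, 0, -0.0015, 0, 0, 0, 1, 0, 0, -0.002, 0, 0, 0, 1, 0, 0, -0.002, 0, 0, 0, 1, 0, 0, -0.002, 0, 0, 0, 1, 0, 0, -0.002, 0, 0, 0, 1, 0, 0, -0.002, 0, 0, 0, 1, 0, 0, -0.002, 0, 0, 0, 1, 0, 0, -0.0015, 0, 0, 0, 1, 0, 0, -0.001, 0, 0, 0, 1, 0, 0, 0, 0, 0, 0]}}

```text
clock: 13.02
eef_pos: [0.5632, -0.0142, 0.1633]
tcp_rot: [[0.674, -0.0, 0.739], [-0.739, -0.0, 0.674], [0.0, -1.0, -0.0]]
wrist_force: [-0.0, -0.2, -1.3]
width: 0.0314
```

Run:
```python
from path import *
c=[0.56319, -0.01425, 0.163, -47.63];feel(c)
rows(Path(c2=(.5923,.0123)),c,[.001,.0015,.0015,.0015,.0015,.0015,.001,.001,0])
```

```text
13.02 [ 0.5632 -0.0142  0.1633] a -47.63 tilt [-0.e+00 -1.e-04 -1.e+00] F [-0.04 -0.23 -1.31] T [ 0.02  0.   -0.01] w 0.0314
tool F [ 0.14  1.31 -0.19] pos err tool [-0.     -0.0003  0.    ]
[1.0, -0.0, -0.0, -0.001, 0.0, 0.0, 0.0, 1.0, -0.0, -0.0, -0.0015, 0.0, 0.0, 0.0, 1.0, -0.0, -0.0, -0.0015, 0.0, 0.0, 0.0, 1.0, 0.0002, -0.0, -0.0015, 0.0, -1.7, 0.0, 1.0, 0.0001, -0.0, -0.0015, 0.0, -1.7, 0.0, 1.0, 0.0002, -0.0, -0.0015, 0.0, -1.7, 0.0, 1.0, 0.0001, -0.0, -0.001, 0.0, -1.2, 0.0, 1.0, 0.0001, -0.0, -0.001, 0.0, -1.1, 0.0, 1.0, 0.0, -0.0, 0.0, 0.0, -0.0, 0.0]
S 0.3062 L [0.1748 0.2215 0.2997 0.3413] end cmd [0.55616, -0.02206, 0.163, -40.23]
```

{"fn": "apply_moves", "kwargs": {"commands": [1, 0, 0, -0.001, 0, 0, 0, 1, 0, 0, -0.0015, 0, 0, 0, 1, 0, 0, -0.0015, 0, 0, 0, 1, 0.0002, 0, -0.0015, 0, -1.7, 0, 1, 0.0001, 0, -0.0015, 0, -1.7, 0, 1, 0.0002, 0, -0.0015, 0, -1.7, 0, 1, 0.0001, 0, -0.001, 0, -1.2, 0, 1, 0.0001, 0, -0.001, 0, -1.1, 0, 1, 0, 0, 0, 0, 0, 0]}}

```text
clock: 13.77
eef_pos: [0.5563, -0.0222, 0.1634]
tcp_rot: [[0.764, 0.0, 0.645], [-0.645, -0.0, 0.764], [0.0, -1.0, -0.0]]
wrist_force: [2.5, -1.8, -1.7]
width: 0.032
```

Run:
```python
from path import *
c=[0.55616, -0.02206, 0.163, -40.23];feel(c)
rows(Path(c2=(.5923,.0123)),c,[.001,.0015,.0015,.0015,.0015,.001,.001,0])
```

```text
13.77 [ 0.5563 -0.0222  0.1634] a -40.14 tilt [ 2.e-04 -2.e-04 -1.e+00] F [ 2.53 -1.77 -1.65] T [-0.38 -0.59  0.  ] w 0.032
tool F [3.07 1.66 0.28] pos err tool [ 0.0002 -0.0004 -0.    ]
[1.0, 0.0001, -0.0, -0.001, 0.0, -1.2, 0.0, 1.0, 0.0002, -0.0, -0.0015, 0.0, -1.7, 0.0, 1.0, 0.0002, -0.0, -0.0015, 0.0, -1.7, 0.0, 1.0, 0.0001, -0.0, -0.0015, 0.0, -1.7, 0.0, 1.0, 0.0002, -0.0, -0.0015, 0.0, -1.7, 0.0, 1.0, 0.0001, -0.0, -0.001, 0.0, -1.2, 0.0, 1.0, 0.0001, -0.0, -0.001, 0.0, -1.1, 0.0, 1.0, 0.0, -0.0, 0.0, 0.0, -0.0, 0.0]
S 0.3152 L [0.1748 0.2215 0.2997 0.3413] end cmd [0.55171, -0.02993, 0.163, -29.93]
```

```bash
sed -i 's/a3=0,R=.05)/a3=0,R=.05,R2=.05)/; s/R\*(np.tan(t1)+np.tan(t2))/R*np.tan(t1)-R2*np.tan(t2)/; s/L4=L3+2\*t2\*R$/L4=L3+2*t2*R2/' path.py
python3 - <<'E'
from path import *
c=[0.55616, -0.02206, 0.163, -40.23]
rows(Path(c2=(.5927,.0119),c3=(.5481,-.098),R2=.055),c,[0,.001,.0015,.0015,.0015,.001,.001,0])
E
```

```text
[1.0, 0.001, -0.0, 0.0, 0.0, -1.7, 0.0, 1.0, 0.0001, -0.0, -0.001, 0.0, -1.1, 0.0, 1.0, 0.0002, -0.0, -0.0015, 0.0, -1.5, 0.0, 1.0, 0.0001, -0.0, -0.0015, 0.0, -1.6, 0.0, 1.0, 0.0002, -0.0, -0.0015, 0.0, -1.6, 0.0, 1.0, 0.0001, -0.0, -0.001, 0.0, -1.0, 0.0, 1.0, 0.0001, -0.0, -0.001, 0.0, -1.0, 0.0, 1.0, -0.0, -0.0, 0.0, 0.0, -0.0, 0.0]
S 0.3132 L [0.1748 0.2215 0.2969 0.3427] end cmd [0.55325, -0.02929, 0.163, -30.73]
```

{"fn": "apply_moves", "kwargs": {"commands": [1, 0.001, 0, 0, 0, -1.7, 0, 1, 0.0001, 0, -0.001, 0, -1.1, 0, 1, 0.0002, 0, -0.0015, 0, -1.5, 0, 1, 0.0001, 0, -0.0015, 0, -1.6, 0, 1, 0.0002, 0, -0.0015, 0, -1.6, 0, 1, 0.0001, 0, -0.001, 0, -1.0, 0, 1, 0.0001, 0, -0.001, 0, -1.0, 0, 1, 0, 0, 0, 0, 0, 0]}}

```text
clock: 14.43
eef_pos: [0.5533, -0.0294, 0.1634]
tcp_rot: [[0.86, -0.0, 0.51], [-0.51, -0.0, 0.86], [-0.0, -1.0, -0.0]]
wrist_force: [1.1, -1.0, -1.1]
width: 0.0316
```

Run:
```python
from path import *
c=[0.55325, -0.02929, 0.163, -30.73];feel(c)
rows(Path(c2=(.5927,.0119),c3=(.5481,-.098),R2=.055),c,[.001,.0015,.0015,.0015,.0015,.001,.001,0])
```

```text
14.43 [ 0.5533 -0.0294  0.1634] a -30.66 tilt [-1.e-04 -1.e-04 -1.e+00] F [ 1.07 -1.02 -1.05] T [-0.    0.04 -0.01] w 0.0316
tool F [ 1.44  1.05 -0.33] pos err tool [ 0.     -0.0004 -0.    ]
[1.0, 0.0001, -0.0, -0.001, 0.0, -1.1, 0.0, 1.0, 0.0001, -0.0, -0.0015, 0.0, -1.6, 0.0, 1.0, 0.0002, -0.0, -0.0015, 0.0, -1.5, 0.0, 1.0, 0.0002, -0.0, -0.0015, 0.0, -1.6, 0.0, 1.0, 0.0001, -0.0, -0.0015, 0.0, -1.5, 0.0, 1.0, 0.0001, -0.0, -0.001, 0.0, -1.1, 0.0, 1.0, 0.0001, -0.0, -0.001, 0.0, -1.0, 0.0, 1.0, 0.0, -0.0, 0.0, 0.0, -0.0, 0.0]
S 0.3222 L [0.1748 0.2215 0.2969 0.3427] end cmd [0.55002, -0.03773, 0.163, -21.33]
```

{"fn": "apply_moves", "kwargs": {"commands": [1, 0.0004, 0, -0.001, 0, -1.1, 0, 1, 0.0001, 0, -0.0015, 0, -1.6, 0, 1, 0.0002, 0, -0.0015, 0, -1.5, 0, 1, 0.0002, 0, -0.0015, 0, -1.6, 0, 1, 0.0001, 0, -0.0015, 0, -1.5, 0, 1, 0.0001, 0, -0.001, 0, -1.1, 0, 1, 0.0001, 0, -0.001, 0, -1.0, 0, 1, 0, 0, 0, 0, 0, 0]}}

```text
clock: 15.1
eef_pos: [0.5503, -0.038, 0.1633]
tcp_rot: [[0.932, -0.0, 0.363], [-0.363, -0.0, 0.932], [0.0, -1.0, -0.0]]
wrist_force: [-0.0, 1.3, -0.2]
width: 0.032
```

Run:
```python
from path import *
c=[0.55028, -0.03788, 0.163, -21.33];feel(c)
rows(Path(c2=(.5927,.0119),c3=(.5484,-.098),R2=.055),c,[.001,.0015,.0015,.0015,.0015,.0015,.001,.001,0])
```

```text
15.1 [ 0.5503 -0.038   0.1633] a -21.26 tilt [-0.e+00 -1.e-04 -1.e+00] F [-0.02  1.34 -0.2 ] T [ 0.05  0.02 -0.  ] w 0.032
tool F [-0.51  0.2   1.24] pos err tool [ 0.0001 -0.0003 -0.0001]
[1.0, 0.0, -0.0, -0.001, 0.0, -1.5, 0.0, 1.0, 0.0002, -0.0, -0.0015, 0.0, -1.5, 0.0, 1.0, 0.0002, -0.0, -0.0015, 0.0, -1.6, 0.0, 1.0, 0.0001, -0.0, -0.0015, 0.0, -1.6, 0.0, 1.0, 0.0002, -0.0, -0.0015, 0.0, -1.5, 0.0, 1.0, 0.0001, -0.0, -0.0015, 0.0, -1.6, 0.0, 1.0, 0.0001, -0.0, -0.001, 0.0, -1.0, 0.0, 1.0, 0.0001, -0.0, -0.001, 0.0, -1.1, 0.0, 1.0, 0.0, -0.0, 0.0, 0.0, 0.0, 0.0]
S 0.3327 L [0.1748 0.2215 0.2965 0.3422] end cmd [0.54832, -0.04822, 0.163, -9.93]
```

{"fn": "apply_moves", "kwargs": {"commands": [1, 0, 0, -0.001, 0, -1.5, 0, 1, 0.0002, 0, -0.0015, 0, -1.5, 0, 1, 0.0002, 0, -0.0015, 0, -1.6, 0, 1, 0.0001, 0, -0.0015, 0, -1.6, 0, 1, 0.0002, 0, -0.0015, 0, -1.5, 0, 1, 0.0001, 0, -0.0015, 0, -1.6, 0, 1, 0.0001, 0, -0.001, 0, -1.0, 0, 1, 0.0001, 0, -0.001, 0, -1.1, 0, 1, 0, 0, 0, 0, 0, 0]}}

```text
clock: 15.85
eef_pos: [0.5484, -0.0483, 0.1633]
tcp_rot: [[0.985, -0.0, 0.171], [-0.171, -0.0, 0.985], [0.0, -1.0, -0.0]]
wrist_force: [0.8, 0.2, -1.1]
width: 0.0316
```

Run:
```python
from path import *
c=[0.54832, -0.04822, 0.163, -9.93];feel(c)
rows(Path(c2=(.5927,.0119),c3=(.5484,-.098),R2=.055),c,[.001,.0015,.0015,.0015,.0015,.0015,.0015,.001,.001,0])
```

```text
15.85 [ 0.5484 -0.0483  0.1633] a -9.85 tilt [-0.e+00 -2.e-04 -1.e+00] F [ 0.85  0.16 -1.06] T [0.05 0.   0.05] w 0.0316
tool F [0.81 1.06 0.31] pos err tool [ 0.0001 -0.0003 -0.0001]
[1.0, 0.0001, -0.0, -0.001, 0.0, -1.0, 0.0, 1.0, 0.0002, -0.0, -0.0015, 0.0, -1.6, 0.0, 1.0, 0.0002, -0.0, -0.0015, 0.0, -1.5, 0.0, 1.0, 0.0001, -0.0, -0.0014, 0.0, -1.6, 0.0, 1.0, 0.0002, -0.0, -0.0015, 0.0, -1.6, 0.0, 1.0, 0.0001, -0.0, -0.0015, 0.0, -1.5, 0.0, 1.0, 0.0001, -0.0, -0.0015, 0.0, -1.1, 0.0, 1.0, 0.0, -0.0, -0.001, 0.0, -0.0, 0.0, 1.0, 0.0, -0.0, -0.001, 0.0, -0.0, 0.0, 1.0, 0.0, -0.0, -0.0, 0.0, -0.0, 0.0]
S 0.3447 L [0.1748 0.2215 0.2965 0.3422] end cmd [0.54836, -0.06017, 0.163, -0.03]
```

{"fn": "apply_moves", "kwargs": {"commands": [1, 0.0001, 0, -0.001, 0, -1.0, 0, 1, 0.0002, 0, -0.0015, 0, -1.6, 0, 1, 0.0002, 0, -0.0015, 0, -1.5, 0, 1, 0.0001, 0, -0.0014, 0, -1.6, 0, 1, 0.0002, 0, -0.0015, 0, -1.6, 0, 1, 0.0001, 0, -0.0015, 0, -1.5, 0, 1, 0.0001, 0, -0.0015, 0, -1.1, 0, 1, 0, 0, -0.001, 0, 0, 0, 1, 0, 0, -0.001, 0, 0, 0, 1, 0, 0, 0, 0, 0, 0]}}

```text
clock: 16.68
eef_pos: [0.5484, -0.0602, 0.1633]
tcp_rot: [[1.0, -0.0, 0.001], [-0.001, -0.0, 1.0], [-0.0, -1.0, -0.0]]
wrist_force: [0.4, -1.1, -0.5]
width: 0.0316
```

Run:
```python
from path import *
c=[0.54836, -0.06017, 0.163, -.03];feel(c)
```

```text
16.68 [ 0.5484 -0.0602  0.1633] a -0.07 tilt [-1.e-04 -2.e-04 -1.e+00] F [ 0.41 -1.09 -0.53] T [-0.02 -0.03  0.02] w 0.0316
tool F [ 0.41  0.53 -1.09] pos err tool [ 0.0001 -0.0003 -0.0001]
```

{"fn": "apply_moves", "kwargs": {"commands": [1, 0, 0, -0.002, 0, 0, 0, 1, 0, 0, -0.003, 0, 0, 0, 1, 0, 0, -0.004, 0, 0, 0, 1, 0, 0, -0.004, 0, 0, 0, 1, 0, 0, -0.004, 0, 0, 0, 1, 0, 0, -0.004, 0, 0, 0, 1, 0, 0, -0.004, 0, 0, 0, 1, 0, 0, -0.003, 0, 0, 0, 1, 0, 0, -0.002, 0, 0, 0, 1, 0, 0, 0, 0, 0, 0]}}

```text
clock: 17.52
eef_pos: [0.5484, -0.0905, 0.1633]
tcp_rot: [[1.0, -0.0, 0.001], [-0.001, -0.0, 1.0], [-0.0, -1.0, -0.0]]
wrist_force: [-1.4, 0.4, -0.8]
width: 0.0319
```

Run:
```python
from path import *
c=[0.54836, -0.09017, 0.163, -.03];feel(c)
```

```text
17.52 [ 0.5484 -0.0905  0.1633] a -0.06 tilt [-0.e+00 -3.e-04 -1.e+00] F [-1.36  0.45 -0.85] T [ 0.01  0.01 -0.01] w 0.0319
tool F [-1.36  0.85  0.45] pos err tool [ 0.0001 -0.0003 -0.0003]
```

{"fn": "apply_moves", "kwargs": {"commands": [1, 0.0006, 0, 0, 0, 0, 0, 1, 0.0006, 0, 0, 0, 0, 0, 1, 0, 0, 0, 0, 0, 0, 1, 0, 0, 0, 0, 0, 0]}}

```text
clock: 17.85
eef_pos: [0.5497, -0.0898, 0.1633]
tcp_rot: [[1.0, -0.0, 0.0], [-0.0, -0.0, 1.0], [-0.0, -1.0, -0.0]]
wrist_force: [-1.7, -0.0, -0.6]
width: 0.0318
```

{"fn": "apply_moves", "kwargs": {"commands": [1, -0.0012, 0, 0, 0, 0, 0, 1, -0.0012, 0, 0, 0, 0, 0, 1, 0, 0, 0, 0, 0, 0, 1, 0, 0, 0, 0, 0, 0]}}

```text
clock: 18.18
eef_pos: [0.5474, -0.0899, 0.1634]
tcp_rot: [[1.0, 0.0, 0.0], [-0.0, -0.0, 1.0], [0.0, -1.0, -0.0]]
wrist_force: [2.9, 1.0, -1.4]
width: 0.0313
```

{"fn": "apply_moves", "kwargs": {"commands": [1, 0.0016, 0, 0, 0, 0, 0, 1, 0, 0, -0.003, 0, 0, 0, 1, 0, 0, -0.005, 0, 0, 0, 1, 0, 0, -0.006, 0, 0, 0, 1, 0, 0, -0.006, 0, 0, 0, 1, 0, 0, -0.006, 0, 0, 0, 1, 0, 0, -0.005, 0, 0, 0, 1, 0, 0, -0.003, 0, 0, 0, 1, 0, 0, -0.001, 0, 0, 0, 1, 0, 0, 0, 0, 0, 0]}}

```text
clock: 19.02
eef_pos: [0.5488, -0.1252, 0.1633]
tcp_rot: [[1.0, -0.0, 0.001], [-0.001, -0.0, 1.0], [-0.0, -1.0, -0.0]]
wrist_force: [0.3, 0.4, -0.8]
width: 0.0317
```

Run:
```python
from path import *
c=[0.54876, -0.12517, 0.163, -.03];feel(c)
a=read_camera("side");b=read_camera("top")
A=cv2.resize(a[110:230,270:390],None,fx=4,fy=4,interpolation=cv2.INTER_CUBIC);B=cv2.resize(b[220:320,340:420],None,fx=4,fy=4,interpolation=cv2.INTER_CUBIC)
B=cv2.copyMakeBorder(B,0,A.shape[0]-B.shape[0],0,0,cv2.BORDER_CONSTANT)
cv2.imwrite("pics/end.png",np.hstack([A,B]))
print(proj("side",[[.5488,-.125,.165],[.5488,-.148,.165]]))
```

```text
19.02 [ 0.5488 -0.1252  0.1633] a -0.05 tilt [-1.e-04 -0.e+00 -1.e+00] F [ 0.29  0.37 -0.85] T [-0.04  0.05 -0.04] w 0.0317
tool F [0.29 0.85 0.37] pos err tool [ 0.     -0.0003 -0.    ]
[[338.15014584 183.8446289 ]
 [340.18056336 177.07851238]]
```

View pics/end.png

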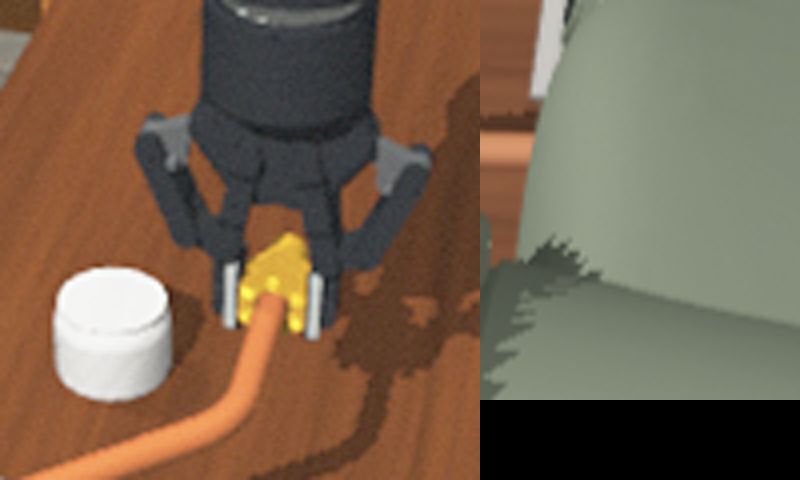

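The nut is in the pads at about (278,285) in the crop, just short of the nipple, with the tin clear to the left. Now I'll advance slowly by feel.

{"fn": "apply_moves", "kwargs": {"commands": [1, 0, 0, -0.001, 0, 0, 0, 1, 0, 0, -0.0015, 0, 0, 0, 1, 0, 0, -0.0015, 0, 0, 0, 1, 0, 0, -0.0015, 0, 0, 0, 1, 0, 0, -0.0015, 0, 0, 0, 1, 0, 0, -0.0015, 0, 0, 0, 1, 0, 0, -0.001, 0, 0, 0, 1, 0, 0, -0.0005, 0, 0, 0, 1, 0, 0, 0, 0, 0, 0]}}

```text
clock: 19.87
eef_pos: [0.5488, -0.1351, 0.1633]
tcp_rot: [[1.0, -0.0, 0.001], [-0.001, -0.0, 1.0], [-0.0, -1.0, -0.0]]
wrist_force: [-0.5, -0.5, -1.4]
width: 0.0317
```

{"fn": "apply_moves", "kwargs": {"commands": [1, 0, 0, -0.0005, 0, 0, 0, 1, 0, 0, -0.0007, 0, 0, 0, 1, 0, 0, -0.0008, 0, 0, 0, 1, 0, 0, -0.0008, 0, 0, 0, 1, 0, 0, -0.0007, 0, 0, 0, 1, 0, 0, -0.0005, 0, 0, 0, 1, 0, 0, 0, 0, 0, 0]}}

```text
clock: 20.45
eef_pos: [0.5488, -0.1391, 0.1633]
tcp_rot: [[1.0, 0.0, 0.001], [-0.001, -0.0, 1.0], [0.0, -1.0, -0.0]]
wrist_force: [-0.9, 0.4, -0.6]
width: 0.0317
```

{"fn": "apply_moves", "kwargs": {"commands": [1, 0, 0, -0.0005, 0, 0, 0, 1, 0, 0, -0.0007, 0, 0, 0, 1, 0, 0, -0.0008, 0, 0, 0, 1, 0, 0, -0.0008, 0, 0, 0, 1, 0, 0, -0.0007, 0, 0, 0, 1, 0, 0, -0.0005, 0, 0, 0, 1, 0, 0, 0, 0, 0, 0]}}

```text
clock: 21.03
eef_pos: [0.5488, -0.1431, 0.1633]
tcp_rot: [[1.0, -0.0, 0.001], [-0.001, -0.0, 1.0], [-0.0, -1.0, -0.0]]
wrist_force: [0.1, 0.7, -0.9]
width: 0.0316
```

{"fn": "apply_moves", "kwargs": {"commands": [1, 0, 0, -0.0005, 0, 0, 0, 1, 0, 0, -0.0005, 0, 0, 0, 1, 0, 0, -0.0005, 0, 0, 0, 1, 0, 0, -0.0005, 0, 0, 0, 1, 0, 0, 0, 0, 0, 0]}}

```text
clock: 21.45
eef_pos: [0.5488, -0.1451, 0.1633]
tcp_rot: [[1.0, -0.0, 0.001], [-0.001, -0.0, 1.0], [-0.0, -1.0, -0.0]]
wrist_force: [0.0, -0.1, -0.3]
width: 0.0315
```

{"fn": "apply_moves", "kwargs": {"commands": [1, 0, 0, -0.0005, 0, 0, 0, 1, 0, 0, -0.0005, 0, 0, 0, 1, 0, 0, -0.0005, 0, 0, 0, 1, 0, 0, -0.0005, 0, 0, 0, 1, 0, 0, 0, 0, 0, 0]}}

```text
clock: 21.87
eef_pos: [0.5488, -0.1471, 0.1633]
tcp_rot: [[1.0, -0.0, 0.001], [-0.001, -0.0, 1.0], [-0.0, -1.0, -0.0]]
wrist_force: [-0.3, 0.5, -1.1]
width: 0.0316
```

{"fn": "apply_moves", "kwargs": {"commands": [1, 0, 0, -0.0005, 0, 0, 0, 1, 0, 0, -0.0005, 0, 0, 0, 1, 0, 0, 0, 0, 0, 0, 1, 0, 0, 0, 0, 0, 0]}}

```text
clock: 22.2
eef_pos: [0.5489, -0.1476, 0.1633]
tcp_rot: [[1.0, -0.0, 0.0], [-0.0, 0.0, 1.0], [-0.0, -1.0, 0.0]]
wrist_force: [-0.2, 5.4, -1.2]
width: 0.0317
```

Firm contact came at y = -0.1476, against a prediction of -0.148. I'll press a little more and hold.

{"fn": "apply_moves", "kwargs": {"commands": [1, 0, 0, -0.0004, 0, 0, 0, 1, 0, 0, -0.0004, 0, 0, 0, 1, 0, 0, 0, 0, 0, 0, 1, 0, 0, 0, 0, 0, 0, 1, 0, 0, 0, 0, 0, 0]}}

```text
clock: 22.62
eef_pos: [0.549, -0.1477, 0.1633]
tcp_rot: [[1.0, -0.0, -0.0], [0.0, 0.001, 1.0], [-0.0, -1.0, 0.001]]
wrist_force: [1.0, 8.9, -0.2]
width: 0.0317
```

Run:
```python
from path import *
c=[0.54876, -0.149, 0.163, -.03];feel(c)
```

```text
22.62 [ 0.549  -0.1477  0.1633] a 0.02 tilt [-1.0e-04  1.4e-03 -1.0e+00] F [ 1.04  8.87 -0.25] T [ 1.79 -0.22  0.  ] w 0.0317
tool F [1.05 0.26 8.87] pos err tool [ 0.0002 -0.0003  0.0013]
```

The nut stopped firmly at -0.1477 with 8.9 N. I'll ease the pressure, lower it onto the pipe and release.

{"fn": "apply_moves", "kwargs": {"commands": [1, 0, 0.0006, 0.0005, 0, 0, 0, 1, 0, 0.0006, 0.0004, 0, 0, 0, 1, 0, 0, 0, 0, 0, 0, 0.6, 0, 0, 0, 0, 0, 0, 0.5, 0, 0, 0, 0, 0, 0, 0.4, 0, 0, 0, 0, 0, 0, 0.2, 0, 0, 0, 0, 0, 0, 0, 0, 0, 0, 0, 0, 0, 0, 0, 0, 0, 0, 0, 0, 0, 0, 0, 0, 0, 0, 0]}}

```text
clock: 23.45
eef_pos: [0.5488, -0.148, 0.1621]
tcp_rot: [[1.0, -0.0, 0.001], [-0.001, -0.0, 1.0], [-0.0, -1.0, -0.0]]
wrist_force: [0.9, -0.5, -0.0]
width: 0.0855
```

{"fn": "apply_moves", "kwargs": {"commands": [0, 0, -0.004, 0, 0, 0, 0, 0, 0, -0.01, 0, 0, 0, 0, 0, 0, -0.015, 0, 0, 0, 0, 0, 0, -0.018, 0, 0, 0, 0, 0, 0, -0.018, 0, 0, 0, 0, 0, 0, -0.015, 0, 0, 0, 0, 0, 0, -0.01, 0, 0, 0, 0, 0, 0, -0.006, 0, 0, 0, 0, 0, 0, -0.002, 0, 0, 0, 0, 0, 0, 0, 0, 0, 0, 0]}}

```text
clock: 24.28
eef_pos: [0.5488, -0.1479, 0.2605]
tcp_rot: [[1.0, 0.0, 0.001], [-0.001, -0.0, 1.0], [0.0, -1.0, -0.0]]
wrist_force: [0.0, 0.0, -0.3]
width: 0.0856
```

{"fn": "apply_moves", "kwargs": {"commands": [0, 0, 0, 0.01, 0, 0, 0, 0, 0, 0, 0.02, 0, 0, 0, 0, 0, 0, 0.025, 0, 0, 0, 0, 0, 0, 0.025, 0, 0, 0, 0, 0, 0, 0.025, 0, 0, 0, 0, 0, 0, 0.025, 0, 0, 0, 0, 0, 0, 0.025, 0, 0, 0, 0, 0, 0, 0.02, 0, 0, 0, 0, 0, 0, 0.01, 0, 0, 0, 0, 0, 0, 0, 0, 0, 0]}}

```text
clock: 25.12
eef_pos: [0.5485, 0.0398, 0.2596]
tcp_rot: [[1.0, -0.001, -0.003], [0.003, 0.001, 1.0], [-0.001, -1.0, 0.001]]
wrist_force: [-0.3, 0.2, -0.6]
width: 0.0855
```

Run:
```python
from path import *
show()
a=read_camera("side");b=read_camera("top");cv2.imwrite("pics/top_f.png",b);cv2.imwrite("pics/side_f.png",a)
A=cv2.resize(a[110:230,270:390],None,fx=4,fy=4,interpolation=cv2.INTER_CUBIC);B=cv2.resize(b[220:320,345:425],None,fx=4,fy=4,interpolation=cv2.INTER_CUBIC)
B=cv2.copyMakeBorder(B,0,A.shape[0]-B.shape[0],0,0,cv2.BORDER_CONSTANT)
cv2.imwrite("pics/final.png",np.hstack([A,B]));show()
```

```text
25.12 [0.5485 0.0398 0.2596] a 0.16 tilt [-1.1e-03  8.0e-04 -1.0e+00] F [-0.25  0.2  -0.62] T [-0.06  0.02 -0.06] w 0.0855
25.22 [0.5487 0.0367 0.2598] a -0.04 tilt [-6.e-04 -7.e-04 -1.e+00] F [-0.91  0.02 -0.3 ] T [-0.02 -0.05  0.01] w 0.0852
```

View pics/final.png

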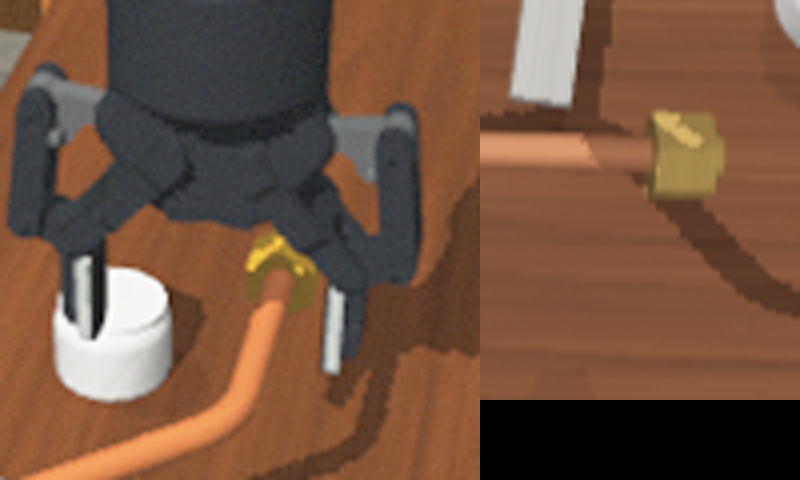

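The nut sits over the nipple at about (683,155) in the crop, with the nose just showing beyond it at (722,160). The gripper is open and well clear above the pipe, so I'm handing in.

Run:
```python
from h import *
print(proj("top",[[.5488,-.146,.172]]))
for p in [(0,)]: show()
print(finish_job())
```

```text
[[394.9828697  256.84761687]]
25.22 [0.5487 0.0367 0.2598] a -0.04 tilt [-6.e-04 -7.e-04 -1.e+00] F [-0.91  0.02 -0.3 ] T [-0.02 -0.05  0.01] w 0.0852
the job is handed in; nothing more can be done
None
```

The nut is home over the nipple's collar and released, and I handed the job in at about 25 s of the 72 s allowed. No verdict was reported.

- **Sliding:** I gripped the nut at 20 N, felt out the bore's play on the first and last straights, and slid it round both bends. I shifted the path by about 1 mm twice, where the side force rose to 5 N in the first bend and 3 N in the second. The highest side force I read anywhere was about 9 N (with about 5 N vertical as well), during the first feeling-out.
- **Pressing home:** The nut stopped firmly at y = -0.1477 m, against about -0.148 m predicted from the pictures. It held there with 8.9 N on the wrist.
- **Last checks:** In the final pictures the nut's centre is at about column 396, where about 395 was expected for home. That is 1 to 2 mm, close to the camera's own accuracy, so the pictures alone cannot show a small slip back after release. The nose shows beyond the nut, the gripper is open and clear, and the wrist force is near zero.
- **Bystanders:** Nothing suggested contact with the spanner, tin or try square, but I did not measure their positions at the end.

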